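# Dry-stack a segmented bowl on the faceplate

### The arm

A 6-joint arm with a two-finger parallel gripper is mounted at the origin on the work surface. World frame = base frame: x ahead of the robot, y to its left, z up, the work surface at z = 0. Lengths are in m, angles in rad, forces in N, time in s.
With the tool pointing down it reaches from about 0.25 to 0.725 m from the base axis. Payload 4 kg.
Tool frame: the origin (TCP) lies on the centre line of the jaws, within the pads' length; the fingertips stand 11 mm ahead of it and the grasp point (between the pads) lies 8 mm behind it (bot.nose_length is the distance from the TCP to the fingertips, in m); z points along the fingers, y is the direction in which the jaws open and shut (so a half turn about z gives the same grasp; the last joint's range is limited). The gripper opens to 85 mm and grips with 20 to 120 N. Pads are 22 mm wide; open, the fingers measure 114 mm over their backs; the gripper's body (76 mm by 85 mm) begins 54 mm behind the grasp point. The pads swing forward as they close: fully open they stand 13 mm farther back than shut.
Start: joints at [-1.148, 0.241, 0.005, 1.335, 0, 1.571], TCP at [0.205, -0.456, 0.242] pointing down, gripper open.
Joint ranges: [-2.72, 2.72], [-1.05, 1.87], [-1.09, 1.28], [-1.99, 2.15], [-1.42, 1.44], [-3.14, 3.14]. Speed limits (rad/s): [2.79, 2.79, 3.14, 3.14, 3.14, 3.14].

### API

Orientations are given as a unit quaternion [x, y, z, w].
In Python, from workcell import bot gives the robot as it stands.
- The arm moves only by the tool play_rows, never from a script. Its argument "plan" is one flat list of numbers, 6 for each row, row after row: the shift along the tool's x, y, z in mm, then the turn, a rotation vector about the tool's x, y, z in rad. A call has 1 to 20 rows; each row shifts and turns the commanded pose from where the row before left it, along the tool's axes as they then stand; what a row does not reach is not made up. A row lasts 1/8 s, in which the tool goes at most 62.5 mm and 10.7 degrees, less where a joint would pass 70% of its speed; a pose out of reach is approached as far as the arm can. A call with a gripper value outside its range is refused whole. "hand" is the opening in per cent of the stroke, from 0 (shut) to 100 (fully open), set as the call begins (left out, the last holds). The fingers move at their own pace and stop on an object; the grip force is fixed at half the most. Time passes only in rows, so rows that do not move let the fingers close. It gives the time, the measured TCP pose, the force and the opening at its end, in the units of the state.
- bot.get_obs(): the state, without advancing time (a new reading comes with each control period).
- bot.camera(name): name is "side" or "top" or "wrist"; returns a dict with "frame" (420x560x3 uint8, blue, green, red), "range_z" (420x560 float32, m along the optical axis (not along the pixel's ray), 0 where there is no reading), "K" (3x3 intrinsics, pixels), "cam_to_world" (4x4, takes a point from camera to world coordinates). Camera axes: x right, y down, z forward; pixel columns grow to the right and rows downward; lengths in m; the calibration is good to about 2 mm. A picture is of the moment at which its call begins.
- bot.job_done(): hands the job in, once; it reports no verdict.
Trained networks look in the newest picture that a camera, given by its name, has taken for a name from the list of things; names that differ only in an ending like _2 or _b are one class to them, and where a whole thing is asked for, a point or a joint stands for the part that bears it (a point fixed in the world has none). Each returns a list of dicts, best first, with "p" (0 to 1); they miss things now and then, are a little off and sometimes report something else, mostly with a low value. They report only what shows in the picture. A call takes as long as a camera call. They do not tell look-alikes from the thing itself.
- bot.outline_of(query, camera): "mask" (420x560 bool, what is visible of it) and "point" ([row, column] in pixels, amid what is visible of it).
The state is a dict: "clock": time; "joint_pos": joint angles; "joint_vel": joint speeds; "tau": joint torques, N m; "eef_pos": TCP position; "tool_rot": TCP orientation; "ft_force": force on the tool from outside, world axes, zero at the start; "ft_torque": the same for the moment, N m; "grip_width": finger opening in m.
Only numpy, scipy, OpenCV 4.12 (cv2) and the standard library are available. Lean on these libraries where they do the work, as an engineer would, in place of code of your own. Each camera call takes 0.05 s, during which the arm holds its last target.

### The job

Swing the sprung clamp arm up until it stays open by itself, and leave it open. Then dry-stack the segmented bowl on the round faceplate, one part at a time from the bottom up: first the base disc from under the clamp, then the small ring, the middle ring and the large ring, each lying flat and centred on the one below. Let go of everything at the end and do not knock over the glue bottle.

Things in the scene. Friction and masses are not known exactly. Their poses are not given: they have to be found in the camera images.
- faceplate: Fixed round plywood faceplate, 120 mm in diameter, on a narrower steel hub, with a small black centre mark. Where the bowl is stacked. Origin: centre of its underside on the bench; its flat top is 30 mm above the origin.
- jig: Fixed clamp jig: wooden board, x -50 to 125, y -45 to 45 mm, top 15 mm up, and two steel cheeks 70 mm high. Origin: on the bench, right below where the disc is held. The clamp's hinge axis runs along the jig's y through (90, 0, 55) mm of its frame; the shut arm points along the jig's -x, roughly towards the robot.
- clamp_arm (a joint): Angle of the clamp arm, rad: about 0 shut on the disc (arm level), growing as the knob swings up, stop at 1.75 just past upright. An over-centre spring pulls it shut below about 1.15 and holds it open above; let go past 1.3 it snaps to the open stop. About 3 N at the knob starts to lift it.
- clamp_knob (a point): Centre of the black ball knob, 28 mm in diameter, on the end of the clamp arm (steel bar 18 mm wide), 175 mm from the hinge axis. Shut, it is 55 mm above the bench and 85 mm from the disc's centre. Can be gripped from above across the jig's y; it turns between the fingers.
- base_disc: The base disc of the bowl, solid, loose, held under the clamp arm on the jig's board at the start, made of twelve pale and dark wood segments, 12-sided, 22 mm high. Origin: centre of its underside, z up; x points at the middle of a flat side face, one every 30 degrees. 66 mm across its flats. A small black centre mark on top. About 50 g.
- ring_small: The small ring of the bowl, loose, lying flat on the bench, made of twelve pale and dark wood segments, 12-sided, 22 mm high. Origin: centre of its underside, z up; x points at the middle of a flat side face, one every 30 degrees. 92 mm across the outer flats, 46 mm across the hole. The wall, 23 mm thick with parallel flat faces, can be gripped from above, one finger in the hole. About 72 g.
- ring_middle: The middle ring of the bowl, loose, lying flat on the bench, made of twelve pale and dark wood segments, 12-sided, 22 mm high. Origin: centre of its underside, z up; x points at the middle of a flat side face, one every 30 degrees. 116 mm across the outer flats, 70 mm across the hole. The wall, 23 mm thick with parallel flat faces, can be gripped from above, one finger in the hole. About 95 g.
- ring_large: The large ring of the bowl, loose, lying flat on the bench, made of twelve pale and dark wood segments, 12-sided, 22 mm high. Origin: centre of its underside, z up; x points at the middle of a flat side face, one every 30 degrees. 140 mm across the outer flats, 94 mm across the hole. The wall, 23 mm thick with parallel flat faces, can be gripped from above, one finger in the hole. About 120 g.
- glue_bottle: White glue bottle, 52 mm in diameter, 150 mm tall, loose, standing upright on the bench in front of the robot. To be left standing. Origin: centre of its underside, z up.
Things that resemble listed ones, but are neither listed nor needed, are in the scene too. Leave any pink look-alike of the base_disc alone. What is shaped like the ring_middle but green is not meant.

How it is judged:
By the outcome, as a careful person would: the job done as asked, in the order asked, and still so for the second after the job is handed in, with the robot touching nothing.
It also fails if it takes over 128 s, if anything falls off the work surface, if the arm or the gripper's body presses on something with over 40 N, if the wrist force passes 120 N, or if a joint passes its speed limit or range.

## Working session

There is one attempt and no reset: what is moved stays moved. The work goes in short steps, Python scripts to look and compute and a tool call to move; the robot and the scene stay as the last step left them, time stands still between calls to the robot, and variables do not carry over. Pictures are saved under pics/ and viewed, and the job is handed in when it is done.

Besides the shell and the picture viewer there is one more tool, called as name(argument=value, ...) on one line, values as JSON. play_rows: Moves the arm, as the interface text tells. Its arguments: {"type":"object","properties":{"plan":{"type":"array","items":{"type":"number"}},"hand":{"type":"number"}},"required":["plan"]}

```bash
ls; mkdir -p pics; python3 - <<'E'
from workcell import bot
import cv2
o=bot.get_obs(); print({k:(v if not hasattr(v,'round') else v) for k,v in o.items()}); print(bot.nose_length)
for n in ['top','side','wrist']:
    c=bot.camera(n); cv2.imwrite(f'pics/{n}0.png',c['frame']); print(n,c['K'].tolist(),c['cam_to_world'].round(3).tolist())
E
```

```text
pics
{'clock': 0.0, 'joint_pos': array([-1.14797062e+00,  2.41443730e-01,  3.71568669e-03,  1.33523050e+00,
        2.62262982e-05,  1.57077241e+00]), 'joint_vel': array([1.10706728e-05, 1.89354882e-03, 6.67827405e-04, 5.26432799e-04,
       7.40922860e-05, 8.15919168e-04]), 'tau': array([-1.38636558e-03, -3.72319508e+01,  2.52408171e+01,  1.68984721e-02,
       -1.71358856e-04, -1.40715548e-05]), 'eef_pos': array([ 0.20491979, -0.45539297,  0.24139435]), 'tool_rot': array([ 9.77732338e-01,  2.09853061e-01, -2.14027329e-04, -1.05979116e-03]), 'ft_force': array([ 0.2689043 ,  0.20348396, -0.21832392]), 'ft_torque': array([-0.0098024 ,  0.01768704, -0.04286438]), 'grip_width': 0.08551798978981602}
0.011
top [[383.5067006740644, 0.0, 285.1389604643819], [0.0, 383.5067006740644, 213.41579823292273], [0.0, 0.0, 1.0]] [[0.01, -0.996, 0.087, 0.359], [-1.0, -0.011, -0.011, 0.007], [0.012, -0.087, -0.996, 0.863], [0.0, 0.0, 0.0, 1.0]]
side [[429.8305444048506, 0.0, 270.1220571059399], [0.0, 429.8305444048506, 203.9835347849012], [0.0, 0.0, 1.0]] [[-0.916, -0.23, 0.329, 0.07], [-0.401, 0.566, -0.72, 0.838], [-0.021, -0.792, -0.611, 0.774], [0.0, 0.0, 0.0, 1.0]]
wrist [[341.34830911106974, 0.0, 278.2657903198762], [0.0, 341.34830911106974, 207.02877113462918], [0.0, 0.0, 1.0]] [[0.41, -0.874, -0.261, 0.271], [-0.912, -0.394, -0.115, -0.428], [-0.002, 0.285, -0.958, 0.373], [0.0, 0.0, 0.0, 1.0]]
```

View pics/top0.png

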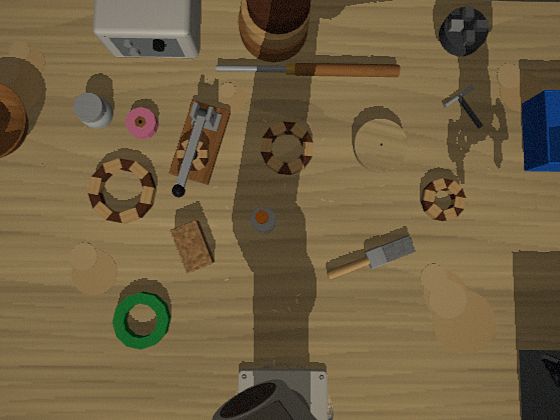

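View pics/side0.png

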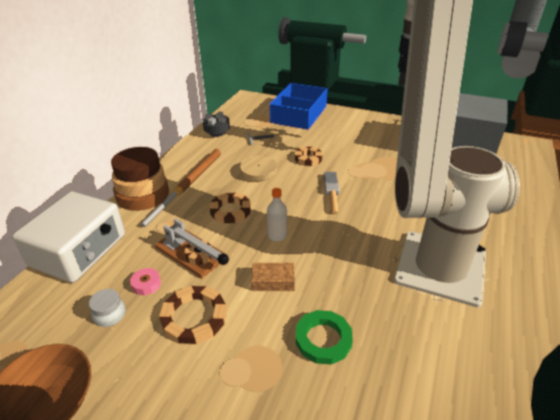

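View pics/wrist0.png

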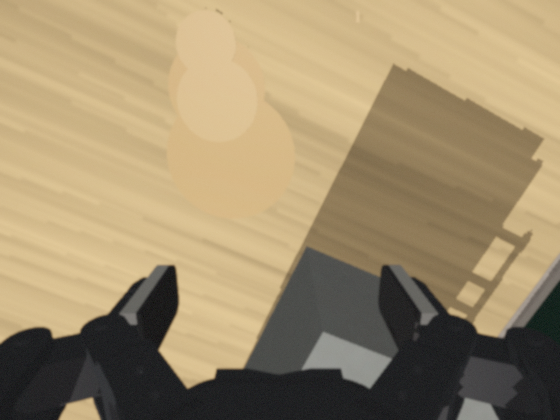

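```bash
cat > h.py <<'E'
from workcell import bot
import cv2, numpy as np
from scipy.optimize import minimize
from scipy.spatial.transform import Rotation as R
def cloud(c):
    z=c['range_z'].astype(float); K=c['K']; v,u=np.mgrid[:z.shape[0],:z.shape[1]]
    P=np.stack([(u-K[0,2])/K[0,0]*z,(v-K[1,2])/K[1,1]*z,z],-1)
    W=P@c['cam_to_world'][:3,:3].T+c['cam_to_world'][:3,3]
    W[z==0]=np.nan
    return W
def plane(c,zp):
    K=c['K']; v,u=np.mgrid[:420,:560]
    D=np.stack([(u-K[0,2])/K[0,0],(v-K[1,2])/K[1,1],np.ones(u.shape)],-1)@c['cam_to_world'][:3,:3].T
    o=c['cam_to_world'][:3,3]
    return o+D*((zp-o[2])/D[...,2])[...,None]
def proj(c,P):
    T=np.linalg.inv(c['cam_to_world']); q=np.atleast_2d(P)@T[:3,:3].T+T[:3,3]
    q=q@c['K'].T; return q[:,:2]/q[:,2:]
def inpoly(P,cx,cy,th,ap):
    # signed apothem distance of a 12-gon
    dx,dy=P[:,0]-cx,P[:,1]-cy; r=np.hypot(dx,dy); a=np.arctan2(dy,dx)-th
    s=np.pi/6; a=(a+s/2)%s-s/2
    return r*np.cos(a)-ap
def show(c,name,box=None,k=1,pts=None):
    f=c['frame'].copy()
    if box: u0,v0,u1,v1=box; f=f[v0:v1,u0:u1]
    cv2.imwrite('pics/'+name,cv2.resize(f,None,fx=k,fy=k,interpolation=cv2.INTER_CUBIC))
E
python3 - <<'E'
from h import *
for cam in ['top','side']:
    c=bot.camera(cam); W=cloud(c)
    for q in ['faceplate','jig','clamp_arm','clamp_knob','base_disc','ring_small','ring_middle','ring_large','glue_bottle']:
        for d in bot.outline_of(q,cam):
            m=d['mask']; w=W[m]; w=w[~np.isnan(w[:,0])]
            if len(w)==0: continue
            print(cam,q,round(d['p'],2),np.round(d['point']),m.sum(),'med',np.median(w,0).round(3),'mid',((w.min(0)+w.max(0))/2).round(3),'ext',np.ptp(w,axis=0).round(3))
    if cam=='top':
        show(c,'jig.png',(60,80,260,230),4); show(c,'rings.png',(250,90,480,240),3.4)
E
```

```text
top faceplate 0.65 [145. 382.] 2314 med [ 0.587 -0.212  0.03 ] mid [ 0.588 -0.213  0.017] ext [0.118 0.119 0.035]
top jig 0.55 [138. 202.] 2955 med [0.595 0.187 0.016] mid [0.577 0.192 0.035] ext [0.228 0.134 0.077]
top jig 0.37 [134. 284.] 1581 med [ 0.581 -0.005  0.021] mid [ 0.583 -0.006  0.011] ext [0.119 0.119 0.031]
top clamp_arm 0.56 [155. 188.] 880 med [0.549 0.204 0.06 ] mid [0.558 0.211 0.036] ext [0.19  0.084 0.068]
top clamp_knob 0.88 [155. 186.] 953 med [0.554 0.201 0.06 ] mid [0.559 0.203 0.033] ext [0.191 0.067 0.073]
top base_disc 0.66 [155. 196.] 500 med [0.558 0.19  0.036] mid [0.562 0.205 0.037] ext [0.07  0.072 0.048]
top base_disc 0.61 [125. 142.] 779 med [0.633 0.321 0.021] mid [0.635 0.323 0.013] ext [0.066 0.067 0.026]
top ring_small 0.93 [204. 434.] 1359 med [ 0.468 -0.354  0.021] mid [ 0.473 -0.361  0.012] ext [0.101 0.105 0.03 ]
top ring_small 0.55 [219. 261.] 520 med [0.411 0.04  0.105] mid [0.414 0.041 0.075] ext [0.049 0.048 0.154]
top ring_middle 0.74 [319. 127.] 1993 med [0.2   0.304 0.021] mid [0.197 0.31  0.011] ext [0.125 0.129 0.032]
top ring_middl
[... 1046 characters left out ...]
0.033] ext [0.068 0.069 0.036]
side base_disc 0.71 [281. 146.] 637 med [0.628 0.33  0.022] mid [0.635 0.325 0.013] ext [0.068 0.068 0.03 ]
side ring_small 0.59 [156. 311.] 444 med [ 0.467 -0.343  0.021] mid [ 0.469 -0.366  0.013] ext [0.095 0.118 0.029]
side ring_middle 0.74 [203. 230.] 900 med [0.579 0.004 0.022] mid [ 0.583 -0.005  0.014] ext [0.12  0.12  0.028]
side ring_middle 0.61 [347. 320.] 1902 med [0.195 0.315 0.022] mid [0.199 0.302 0.012] ext [0.118 0.126 0.029]
side ring_large 0.75 [331. 198.] 2088 med [0.474 0.371 0.022] mid [0.486 0.36  0.013] ext [0.156 0.144 0.029]
side glue_bottle 0.81 [215. 276.] 842 med [0.408 0.058 0.078] mid [ 0.449 -0.043  0.077] ext [0.122 0.229 0.154]
```

View pics/jig.png

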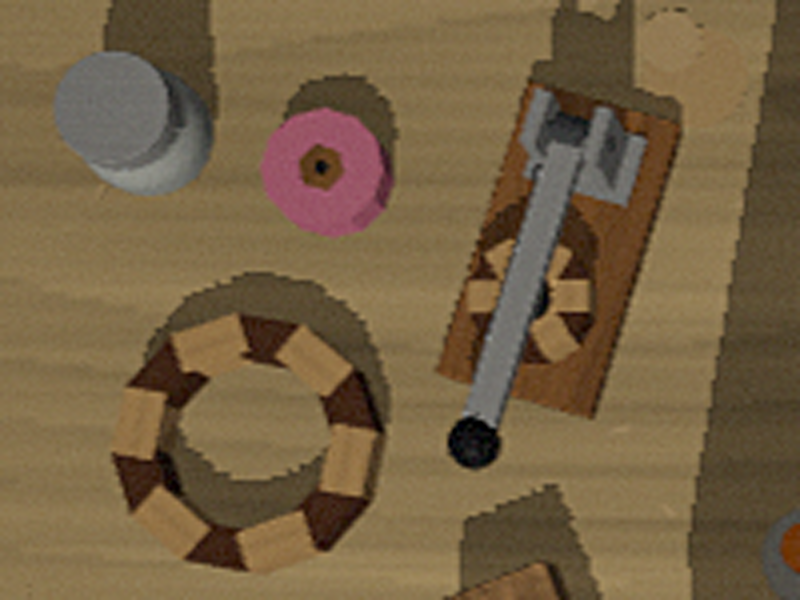

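View pics/rings.png

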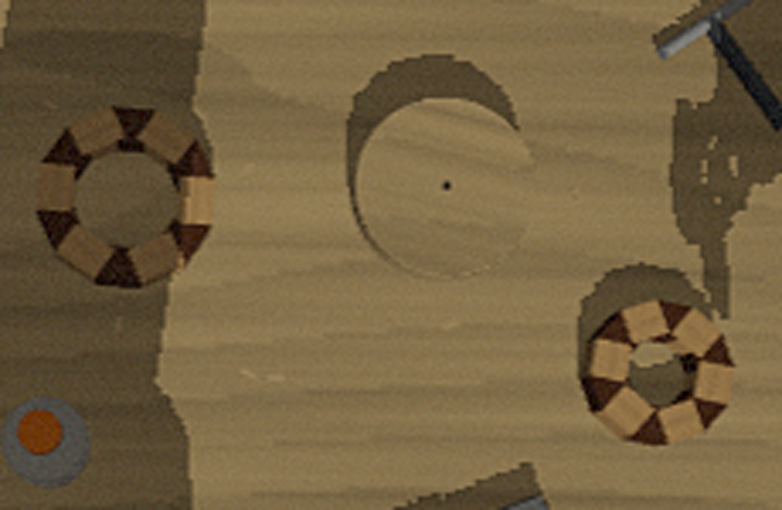

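```bash
cat >> h.py <<'E'
def fitring(c,c0,ap,ai,zt,tol=0.006,zband=None,circ=False,excl=None):
    W=cloud(c); P=plane(c,zt)
    near=np.hypot(P[...,0]-c0[0],P[...,1]-c0[1])<ap*1.35
    if excl is not None: near&=~excl
    near&=~np.isnan(W[...,2])
    lab=(np.abs(W[...,2]-zt)<tol)[near].astype(float); Q=P[near][:,:2]
    s=0.0012
    def cost(x):
        if circ: do=np.hypot(Q[:,0]-x[0],Q[:,1]-x[1])-ap
        else: do=inpoly(Q,x[0],x[1],x[2],ap)
        pr=1/(1+np.exp(np.clip(do/s,-30,30)))
        if ai>0: pr=pr/(1+np.exp(np.clip(-inpoly(Q,x[0],x[1],x[2],ai)/s,-30,30)))
        return ((pr-lab)**2).sum()
    best=None
    for t in np.radians([-12,-6,0,6,12]) if not circ else [0]:
        r=minimize(cost,[c0[0],c0[1],t],method='Nelder-Mead',options=dict(initial_simplex=[[c0[0],c0[1],t],[c0[0]+.004,c0[1],t],[c0[0],c0[1]+.004,t],[c0[0],c0[1],t+.08]],maxiter=400))
        if best is None or r.fun<best.fun: best=r
    return best.x,best.fun,lab.sum()
E
python3 - <<'E'
from h import *
for cam in ['top','side']:
    c=bot.camera(cam)
    for n,c0,ap,ai in [('small',(.468,-.363),.046,.023),('middle',(.583,-.006),.058,.035),('large',(.484,.364),.070,.047)]:
        x,f,l=fitring(c,c0,ap,ai,.022); print(cam,n,x[:2].round(4),np.degrees(x[2]).round(1),round(f,1),l)
    x,f,l=fitring(c,(.587,-.213),.06,0,.030,circ=True); print(cam,'plate',x[:2].round(4),f,l)
    W=cloud(c)
    # plate centre mark
    P=plane(c,.03); m=np.hypot(P[...,0]-.587,P[...,1]+.213)<.03
    g=c['frame'].sum(2); k=m&(g<0.45*np.median(g[m])); print('mark',k.sum(),P[k].mean(0).round(4))
    for n,z0,z1,b in [('board',.011,.020,(.48,.70,.11,.26))]:
        k=(W[...,2]>z0)&(W[...,2]<z1)&(W[...,0]>b[0])&(W[...,0]<b[1])&(W[...,1]>b[2])&(W[...,1]<b[3])
        print(n,k.sum(),cv2.minAreaRect(W[k][:,:2].astype(np.float32)))
    k=(W[...,2]>.045)&(W[...,0]>.45)&(W[...,0]<.50)&(W[...,1]>.19)&(W[...,1]<.27)
    print('knob',k.sum(),np.nanmedian(W[k],0),((W[k].min(0)+W[k].max(0))/2).round(4))
    k=(W[...,2]>.045)&(W[...,0]>.51)&(W[...,0]<.60)&(W[...,1]>.14)&(W[...,1]<.26)
    w=W[k][:,:2]; print('arm',k.sum(),w.mean(0),np.linalg.svd(w-w.mean(0),full_matrices=False)[2][0],np.median(W[k][:,2]))
    k=np.abs(W[...,2]-.037)<.004; k&=np.hypot(W[...,0]-.561,W[...,1]-.205)<.045
    print('disc',k.sum(),cv2.minEnclosingCircle(W[k][:,:2].astype(np.float32)))
E
```

```text
top small [ 0.469  -0.3554] -12.0 53.2 1079.0
top middle [ 0.5821 -0.005 ] -4.6 60.1 1391.0
top large [0.4802 0.3594] 20.6 94.2 1874.0
top plate [ 0.5879 -0.2133] 36.48130982950586 2238.0
mark 1 [ 0.5892 -0.2138  0.03  ]
board 1596 ((0.5944746732711792, 0.1915026754140854), (0.09100641310214996, 0.1754915714263916), 74.5566635131836)
knob 199 [0.47978054 0.22036318 0.06155921] [0.4817 0.2231 0.0597]
arm 427 [0.55493845 0.20138502] [-0.9599876   0.28004252] 0.06003161558409875
disc 438 ((0.5597959756851196, 0.20267611742019653), 0.034233830869197845)
side small [ 0.4676 -0.3539] 6.5 65.6 315.0
side middle [ 0.5808 -0.0039] -1.4 97.7 645.0
side large [0.4793 0.3612] 20.3 142.6 1672.0
side plate [ 0.5863 -0.2122] 52.35646413360581 654.0
mark 0 [nan nan nan]
board 787 ((0.5939036011695862, 0.19104744493961334), (0.09214223921298981, 0.17773433029651642), 74.18002319335938)
knob 147 [0.47598448 0.2279473  0.06125662] [0.4809 0.2237 0.0579]
arm 262 [0.55387811 0.20476602] [-0.95746074  0.28856357] 0.060932762818087294
disc 244 ((0.559704601764679, 0.2028048038482666), 0.035058800131082535)<stdin>:10: RuntimeWarning: Mean of empty slice.
  ret = um.true_divide(
```

```bash
cat >> h.py <<'E'
def go(x,y,z,psi,tilt=True):
    """turn first (about tool z), then shift; prints tool-frame numbers"""
    o=bot.get_obs(); r=R.from_quat(o['tool_rot']).as_matrix()
    cur=np.degrees(np.arctan2(r[1,0],r[0,0]))
    turn=-((psi-cur+180)%360-180)
    t=np.radians(psi); X=np.array([np.cos(t),np.sin(t),0]); Y=np.array([np.sin(t),-np.cos(t),0])
    d=(np.array([x,y,z])-o['eef_pos'])*1000
    print(f"t={o['clock']:.2f} eef={o['eef_pos'].round(4)} psi={cur:.1f} q={o['joint_pos'].round(2)} tiltz={r[:,2].round(4)} w={o['grip_width']:.4f} F={o['ft_force'].round(1)}")
    print(f"turn {np.radians(turn):.4f} rad; shift x {d@X:.1f} y {d@Y:.1f} z {-d[2]:.1f}")
E
python3 -c "
from h import *
go(.4766,.2246,.24,-15.7)"
```

```text
t=1.25 eef=[ 0.2052 -0.4559  0.2423] psi=24.2 q=[-1.15  0.24  0.    1.34 -0.    1.57] tiltz=[-0.  0. -1.] w=0.0851 F=[ 0.3 -0.1  1. ]
turn 0.6969 rad; shift x 77.2 y -728.6 z 2.3
```

play_rows(plan=[0, 0, 0, 0, 0, 0.174, 0, 0, 0, 0, 0, 0.174, 0, 0, 0, 0, 0, 0.174, 0, 0, 0, 0, 0, 0.175, 4.8, -45.5, 0, 0, 0, 0, 4.8, -45.5, 0, 0, 0, 0, 4.8, -45.5, 0, 0, 0, 0, 4.8, -45.5, 0, 0, 0, 0, 4.8, -45.5, 0, 0, 0, 0, 4.8, -45.5, 0, 0, 0, 0, 4.8, -45.5, 0, 0, 0, 0, 4.8, -45.5, 0, 0, 0, 0, 4.8, -45.5, 0, 0, 0, 0, 4.8, -45.5, 0, 0, 0, 0, 4.8, -45.5, 0, 0, 0, 0, 4.8, -45.5, 0, 0, 0, 0, 4.8, -45.5, 0, 0, 0, 0, 4.8, -45.5, 0, 0, 0, 0, 4.8, -45.5, 0, 0, 0, 0, 4.8, -45.5, 0, 0, 0, 0], hand=75)

```text
clock: 3.75
eef_pos: [0.4132, 0.0289, 0.268]
tool_rot: [0.996, -0.023, 0.001, -0.083]
ft_force: [-0.5, -0.1, 0.1]
grip_width: 0.0641
```

```bash
python3 - <<'E'
from h import *
c=bot.camera('wrist'); show(c,'w1.png')
W=cloud(c); k=(W[...,2]>.045)&(W[...,2]<.09)&(np.hypot(W[...,0]-.477,W[...,1]-.2246)<.025)
# black knob pixels
g=c['frame'].max(2)<60
k2=k&g; print(k.sum(),k2.sum(),W[k2].mean(0) if k2.any() else 0,((W[k2].min(0)+W[k2].max(0))/2))
print(proj(c,[.4766,.2246,.055]))
go(.4766,.2246,.047,-15.7)
E
```

```text
836 339 [0.47722925 0.21859279 0.06512413] [0.47697592 0.22021089 0.06388648]
[[126.06440357 122.74389912]]
t=3.80 eef=[0.4144 0.0302 0.2689] psi=-2.5 q=[-0.05  0.06 -0.15  1.36  0.17  3.14] tiltz=[ 0.0075  0.1673 -0.9859] w=0.0641 F=[1.9 1.5 1.3]
turn 0.2295 rad; shift x 7.3 y -204.0 z 221.9
```

View pics/w1.png

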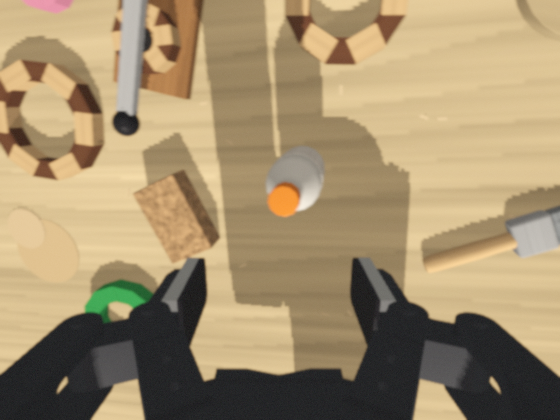

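```bash
cat >> h.py <<'E'
def go(x,y,z,psi):
    """order: tilt fix (tool-frame rotvec), turn about tool z, then shift"""
    o=bot.get_obs(); r=R.from_quat(o['tool_rot']).as_matrix()
    zt=r.T@np.array([0,0,-1.]); ax=np.cross([0,0,1],zt); fix=ax/max(np.linalg.norm(ax),1e-9)*np.arcsin(min(1,np.linalg.norm(ax)))
    r2=r@R.from_rotvec(fix).as_matrix()
    cur=np.degrees(np.arctan2(r2[1,0],r2[0,0])); q=o['joint_pos']
    q1=np.degrees(np.arctan2(y,x)); q6n=np.degrees(q[5]); 
    q6t=(q1+180-psi+180)%360-180   # in range value
    dpsi=((psi-cur)%360)
    # turn in psi consistent with q6 change: dpsi = dq1 - dq6
    want=(q1-np.degrees(q[0]))-(q6t-q6n)
    dpsi=min([dpsi,dpsi-360],key=lambda a:abs(a-want))
    t=np.radians(psi); X=np.array([np.cos(t),np.sin(t),0]); Y=np.array([np.sin(t),-np.cos(t),0])
    d=(np.array([x,y,z])-o['eef_pos'])*1000
    print(f"t={o['clock']:.2f} eef={o['eef_pos'].round(4)} psi={cur:.1f} q={q.round(2)} w={o['grip_width']:.4f} F={o['ft_force'].round(1)}")
    print(f"fix {fix.round(4)} turn {np.radians(-dpsi):.4f} rad (q6 target {q6t:.0f} deg); shift x {d@X:.1f} y {d@Y:.1f} z {-d[2]:.1f}")
E
python3 -c "
from h import *
go(.4768,.2230,.22,164.3)"
```

```text
t=3.80 eef=[0.4144 0.0302 0.2689] psi=-2.5 q=[-0.05  0.06 -0.15  1.36  0.17  3.14] w=0.0641 F=[1.9 1.5 1.3]
fix [-0.1682 -0.      0.    ] turn -2.9121 rad (q6 target 41 deg); shift x -7.9 y 202.5 z 48.9
```

play_rows(plan=[0, 0, 0, 0, 0, -0.182, 0, 0, 0, 0, 0, -0.182, 0, 0, 0, 0, 0, -0.182, 0, 0, 0, 0, 0, -0.182, 0, 0, 0, 0, 0, -0.182, 0, 0, 0, 0, 0, -0.182, 0, 0, 0, 0, 0, -0.182, 0, 0, 0, 0, 0, -0.182, 0, 0, 0, 0, 0, -0.182, 0, 0, 0, 0, 0, -0.182, 0, 0, 0, 0, 0, -0.182, 0, 0, 0, 0, 0, -0.182, 0, 0, 0, 0, 0, -0.182, 0, 0, 0, 0, 0, -0.182, 0, 0, 0, 0, 0, -0.182, 0, 0, 0, 0, 0, -0.182])

```text
clock: 5.8
eef_pos: [0.4127, 0.028, 0.2677]
tool_rot: [0.135, 0.987, 0.082, -0.008]
ft_force: [0.3, -0.5, -0.3]
grip_width: 0.0644
```

```bash
python3 -c "
from h import *
go(.4768,.2230,.22,164.3)"
```

```text
t=5.80 eef=[0.4127 0.028  0.2677] psi=164.4 q=[-0.05  0.06 -0.16  1.36  0.17  0.22] w=0.0644 F=[ 0.3 -0.5 -0.3]
fix [ 0.1605 -0.0388  0.    ] turn 0.0024 rad (q6 target 41 deg); shift x -8.9 y 205.1 z 47.7
```

play_rows(plan=[0, 0, 0, 0.161, -0.039, 0, -1.8, 41, 0, 0, 0, 0, -1.8, 41, 0, 0, 0, 0, -1.8, 41, 0, 0, 0, 0, -1.8, 41, 20, 0, 0, 0, -1.7, 41, 28, 0, 0, 0, 0, 0, 0, 0, 0, 0])

```text
clock: 6.68
eef_pos: [0.4764, 0.2243, 0.2164]
tool_rot: [0.137, 0.991, -0.002, -0.003]
ft_force: [0.1, -0.2, -0.1]
grip_width: 0.064
```

```bash
python3 - <<'E'
from h import *
go(.4768,.2230,.047,164.3)
c=bot.camera('wrist'); show(c,'w2.png')
W=cloud(c); k=(W[...,2]>.045)&(W[...,2]<.09)&(np.hypot(W[...,0]-.477,W[...,1]-.2246)<.025)
k2=k&(c['frame'].max(2)<60); print(k2.sum(),((W[k2].min(0)+W[k2].max(0))/2),W[k2].mean(0))
print(proj(c,[.4766,.2246,.055]))
E
```

```text
t=6.67 eef=[0.4764 0.2243 0.2164] psi=164.3 q=[0.44 0.31 0.03 1.3  0.   0.71] w=0.0640 F=[ 0.1 -0.2 -0.1]
fix [-0.0039 -0.0049  0.    ] turn -0.0001 rad (q6 target 41 deg); shift x -0.7 y -1.2 z 169.4
522 [0.47542805 0.22380008 0.06430019] [0.4752601  0.22417171 0.06540063]
[[281.84656028 191.67948726]]
```

View pics/w2.png

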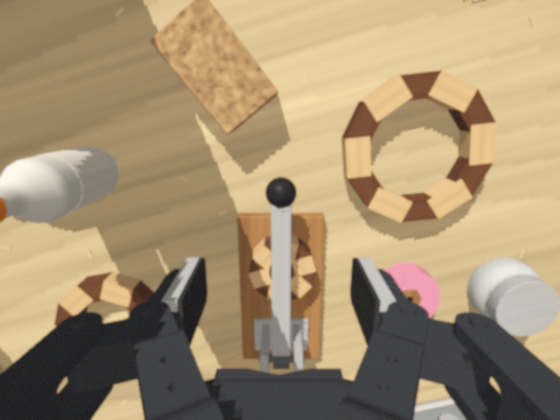

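play_rows(plan=[0, 0, 0, -0.004, -0.005, 0, 0, 0, 30, 0, 0, 0, 0, 0, 30, 0, 0, 0, 0, 0, 30, 0, 0, 0, 0, 0, 30, 0, 0, 0, 0, 0, 30, 0, 0, 0, 0, 0, 19, 0, 0, 0, 0, 0, 0, 0, 0, 0])

```text
clock: 7.72
eef_pos: [0.4777, 0.2214, 0.0503]
tool_rot: [0.139, 0.99, 0.001, 0.002]
ft_force: [-0.0, 0.3, 0.5]
grip_width: 0.064
```

play_rows(plan=[0, 0, 0, 0, 0, 0, 0, 0, 0, 0, 0, 0, 0, 0, 0, 0, 0, 0, 0, 0, 0, 0, 0, 0, 0, 0, 0, 0, 0, 0], hand=10)

```text
clock: 8.35
eef_pos: [0.4801, 0.2248, 0.0526]
tool_rot: [0.138, 0.99, 0.004, 0.004]
ft_force: [-1.7, 5.6, 5.9]
grip_width: 0.025
```

```bash
python3 - <<'E'
from h import *
go(.4766,.2244,.047,164.3)
a=np.linspace(0,1.45,15); X=-175*np.cos(a); Z=175*np.sin(a)
print(np.diff(X).round(1),np.diff(Z).round(1))
E
```

```text
t=8.35 eef=[0.4801 0.2248 0.0526] psi=164.1 q=[ 0.44  0.45 -0.22  0.89  0.    0.71] w=0.0250 F=[-1.7  5.6  5.9]
fix [ 0.0087  0.0071 -0.    ] turn -0.0031 rad (q6 target 41 deg); shift x 3.3 y -1.4 z 5.6
[ 0.9  2.8  4.6  6.4  8.1  9.8 11.3 12.7 14.  15.1 16.  16.8 17.4 17.8] [18.1 17.9 17.5 16.9 16.2 15.3 14.2 12.9 11.5 10.   8.4  6.7  4.9  3.1]
```

play_rows(plan=[-0.9, 0, -18, 0, 0, 0, -2.8, 0, -18, 0, 0, 0, -4.6, 0, -17.5, 0, 0, 0, -6.4, 0, -17, 0, 0, 0, -8, 0, -16, 0, 0, 0, -10, 0, -15.3, 0, 0, 0, -11.3, 0, -14.2, 0, 0, 0, -12.7, 0, -13, 0, 0, 0, -14, 0, -11.5, 0, 0, 0, -15, 0, -10, 0, 0, 0, -16, 0, -8.4, 0, 0, 0, -17, 0, -6.7, 0, 0, 0, -17.4, 0, -5, 0, 0, 0, -18, 0, -3, 0, 0, 0, 0, 0, 0, 0, 0, 0])

```text
clock: 10.22
eef_pos: [0.6262, 0.1791, 0.2243]
tool_rot: [0.139, 0.99, 0.001, 0.002]
ft_force: [-0.4, 0.5, -0.7]
grip_width: 0.0084
```

```bash
python3 - <<'E'
from h import *
go(.63,.181,.24,164.3)
c=bot.camera('side'); show(c,'s1.png',(100,120,380,330),2.8)
E
```

```text
t=10.22 eef=[0.6262 0.1791 0.2243] psi=164.0 q=[ 0.28  0.56  0.43  1.44 -0.    0.56] w=0.0084 F=[-0.4  0.5 -0.7]
fix [ 0.0021  0.0045 -0.    ] turn -0.0054 rad (q6 target 32 deg); shift x -3.1 y 2.8 z -15.7
```

View pics/s1.png

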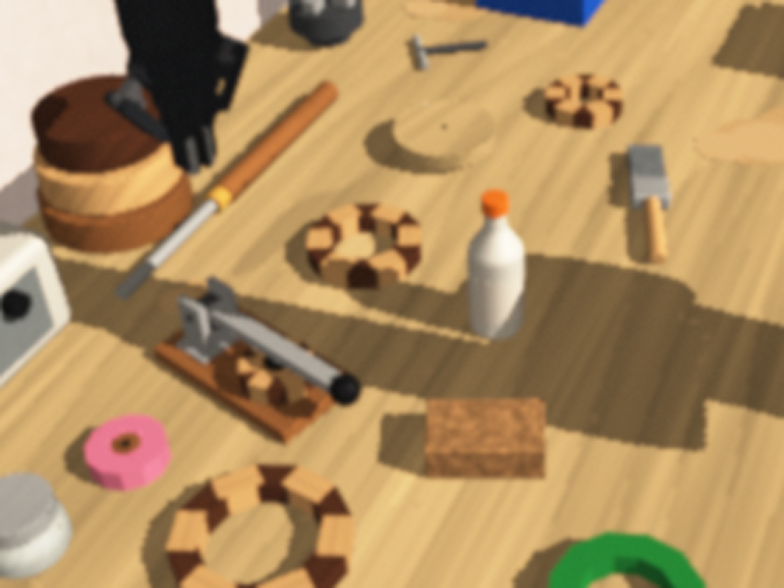

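play_rows(plan=[18, 0, 0, 0.002, 0.004, 0, 44, 0, 0, 0, 0, 0, 44, 0, 0, 0, 0, 0, 44, 0, 0, 0, 0, 0, 0, 0, 0, 0, 0, 0, 0, 0, 0, 0, 0, 0], hand=70)

```text
clock: 11.02
eef_pos: [0.4813, 0.2214, 0.225]
tool_rot: [0.138, 0.99, 0.001, 0.001]
ft_force: [0.0, 0.2, 0.1]
grip_width: 0.0599
```

```bash
python3 - <<'E'
from h import *
c=bot.camera('wrist')
W=cloud(c); k=(W[...,2]>.045)&(W[...,2]<.09)&(np.hypot(W[...,0]-.477,W[...,1]-.2246)<.025)
k2=k&(c['frame'].max(2)<60); print(k2.sum(),((W[k2].min(0)+W[k2].max(0))/2),W[k2].mean(0))
go(.4764,.2242,.040,164.3)
E
```

```text
478 [0.47529841 0.22398603 0.06454541] [0.47551552 0.22415325 0.06550993]
t=11.07 eef=[0.4819 0.2212 0.2248] psi=164.1 q=[0.43 0.31 0.05 1.31 0.   0.71] w=0.0598 F=[ 0.1  0.2 -0.4]
fix [ 0.0015  0.0013 -0.    ] turn -0.0040 rad (q6 target 41 deg); shift x 6.1 y 1.4 z 184.8
```

play_rows(plan=[6, 1.4, 25, 0.002, 0.001, -0.004, 0, 0, 40, 0, 0, 0, 0, 0, 40, 0, 0, 0, 0, 0, 40, 0, 0, 0, 0, 0, 30, 0, 0, 0, 0, 0, 10, 0, 0, 0, 0, 0, 0, 0, 0, 0, 0, 0, 0, 0, 0, 0])

```text
clock: 12.08
eef_pos: [0.4773, 0.2246, 0.0408]
tool_rot: [0.137, 0.991, 0.0, 0.001]
ft_force: [-0.5, 0.9, -0.8]
grip_width: 0.0598
```

```bash
python3 - <<'E'
from h import *
go(.4764,.2242,.040,164.3)
E
```

```text
t=12.07 eef=[0.4773 0.2246 0.0408] psi=164.3 q=[ 0.44  0.47 -0.23  0.87 -0.    0.71] w=0.0598 F=[-0.5  0.9 -0.8]
fix [ 0.0009  0.0013 -0.    ] turn -0.0004 rad (q6 target 41 deg); shift x 0.7 y -0.6 z 0.8
```

play_rows(plan=[0, 0, 0, 0, 0, 0, 0, 0, 0, 0, 0, 0, 0, 0, 0, 0, 0, 0, 0, 0, 0, 0, 0, 0, 0, 0, 0, 0, 0, 0], hand=10)

```text
clock: 12.7
eef_pos: [0.477, 0.2258, 0.0409]
tool_rot: [0.136, 0.991, 0.001, 0.001]
ft_force: [-1.1, 5.1, 6.0]
grip_width: 0.0251
```

play_rows(plan=[-0.3, 0, -9, 0, 0, 0, -0.6, 0, -9, 0, 0, 0, -1.2, 0, -9, 0, 0, 0, -1.6, 0, -9, 0, 0, 0, 0, 0, 0, 0, 0, 0])

```text
clock: 13.32
eef_pos: [0.4797, 0.2249, 0.0757]
tool_rot: [0.136, 0.991, 0.001, -0.001]
ft_force: [1.0, 6.5, -3.8]
grip_width: 0.0251
```

```bash
python3 - <<'E'
from h import *
go(.4766,.2244,.047,164.3)
c=bot.camera('side'); show(c,'s2.png',(120,160,320,310),4)
E
```

```text
t=13.32 eef=[0.4797 0.2249 0.0757] psi=164.4 q=[ 0.44  0.43 -0.19  0.95  0.    0.71] w=0.0251 F=[ 1.   6.5 -3.8]
fix [ 0.0028 -0.0015  0.    ] turn 0.0011 rad (q6 target 41 deg); shift x 2.8 y -1.3 z 28.7
```

View pics/s2.png

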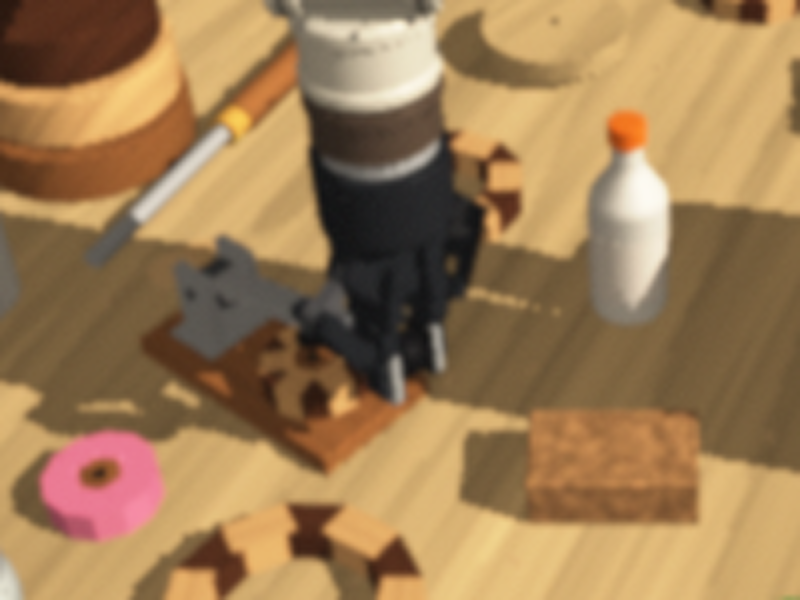

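```bash
python3 -c "
import numpy as np
a=np.linspace(.207,1.5,20); print(np.diff(-175*np.cos(a)).round(1),np.diff(175*np.sin(a)).round(1))"
```

```text
[ 2.8  3.6  4.4  5.1  5.8  6.5  7.2  7.8  8.4  9.   9.5 10.  10.4 10.7
 11.1 11.3 11.6 11.7 11.8] [11.6 11.3 11.1 10.7 10.4 10.   9.5  9.   8.4  7.8  7.2  6.5  5.8  5.1
  4.4  3.6  2.8  2.   1.2]
```

play_rows(plan=[-2.8, 0.2, -11.6, 0, 0, 0, -3.6, 0.2, -11.3, 0, 0, 0, -4.4, 0.2, -11.1, 0, 0, 0, -5.1, 0.2, -10.7, 0, 0, 0, -5.8, 0.2, -10.4, 0, 0, 0, -6.5, 0, -10, 0, 0, 0, -7.2, 0, -9.5, 0, 0, 0, -7.8, 0, -9, 0, 0, 0])

```text
clock: 14.38
eef_pos: [0.5227, 0.213, 0.1581]
tool_rot: [0.136, 0.991, -0.0, 0.0]
ft_force: [8.2, 4.3, -8.6]
grip_width: 0.025
```

play_rows(plan=[-8.4, 0, -8.4, 0, 0, 0, -9, 0, -7.8, 0, 0, 0, -9.5, 0, -7.2, 0, 0, 0, -10, 0, -6.5, 0, 0, 0, -10.4, 0, -5.8, 0, 0, 0, -10.7, 0, -5.1, 0, 0, 0, -11.1, 0, -4.4, 0, 0, 0, -11.3, 0, -3.6, 0, 0, 0, -11.6, 0, -2.8, 0, 0, 0, -11.7, 0, -2, 0, 0, 0, -11.8, 0, -1.2, 0, 0, 0, 0, 0, 0, 0, 0, 0])

```text
clock: 15.88
eef_pos: [0.6328, 0.1802, 0.213]
tool_rot: [0.137, 0.991, -0.001, -0.001]
ft_force: [-0.0, 0.2, -0.4]
grip_width: 0.0084
```

```bash
python3 - <<'E'
from h import *
c=bot.camera('side'); show(c,'s3.png',(100,120,380,330),2.8)
E
```

```text
(no output)
```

View pics/s3.png

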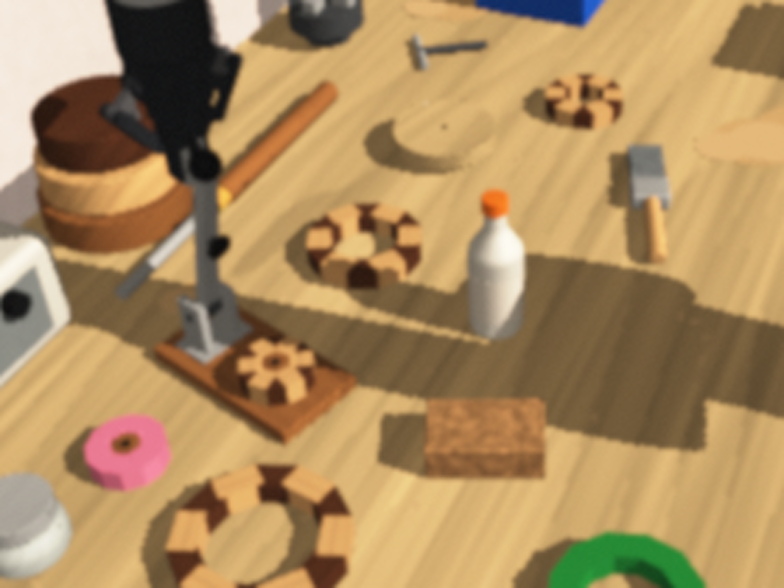

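```bash
python3 - <<'E'
from h import *
for n in ['side','top']:
    c=bot.camera(n); 
    for d in bot.outline_of('clamp_knob',n)[:1]:
        W=cloud(c)[d['mask']]; W=W[~np.isnan(W[:,0])]
        x=np.array([.962,-.272]); rel=(W[:,:2]-[.5584,.2016])@x*1000
        for z0 in range(60,240,20):
            k=(W[:,2]*1000>z0)&(W[:,2]*1000<z0+20)
            if k.sum()>3: print(n,z0,k.sum(),np.percentile(rel[k],[5,50,95]).round(0))
c=bot.camera('wrist'); show(c,'w3.png')
E
```

```text
side 60 51 [78. 82. 91.]
side 80 48 [74. 78. 86.]
side 100 49 [70. 74. 81.]
side 120 50 [53. 67. 79.]
side 140 79 [51. 62. 70.]
side 160 51 [56. 60. 68.]
side 180 59 [52. 55. 64.]
side 200 42 [44. 51. 60.]
side 220 110 [38. 44. 56.]
top 60 39 [78. 82. 96.]
top 80 21 [74. 79. 86.]
top 100 21 [71. 76. 82.]
top 120 20 [66. 71. 79.]
top 140 59 [52. 62. 73.]
top 160 25 [57. 63. 69.]
top 180 24 [54. 60. 64.]
top 200 5 [56. 58. 61.]
```

View pics/w3.png

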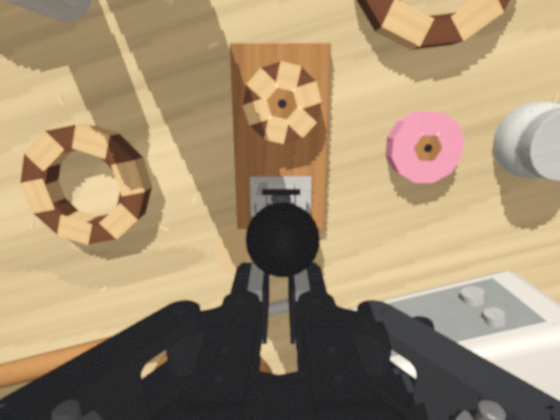

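play_rows(plan=[-8, 0, 0, 0, 0, 0, -8, 0, 0, 0, 0, 0, -8, 0, 0, 0, 0, 0, 0, 0, -30, 0, 0, 0, 0, 0, -30, 0, 0, 0, 0, 0, 0, 0, 0, 0])

```text
clock: 16.92
eef_pos: [0.6574, 0.1749, 0.2768]
tool_rot: [0.137, 0.991, 0.001, 0.002]
ft_force: [0.6, 0.1, -0.9]
grip_width: 0.0085
```

```bash
python3 - <<'E'
from h import *
c=bot.camera('side'); show(c,'s4.png',(100,100,380,310),2.8)
W=cloud(c)
for d in bot.outline_of('base_disc','side'): print(d['p'],d['point'])
go(.56,.202,.27,164.3)
E
```

```text
0.9 [253.7, 198.6]
0.75 [279.9, 145.4]
t=17.02 eef=[0.656  0.1747 0.2733] psi=164.3 q=[ 0.26  0.63  0.67  1.62 -0.    0.53] w=0.0089 F=[ 0.3  0.4 -1. ]
fix [-0.001 -0.001  0.   ] turn -0.0002 rad (q6 target 36 deg); shift x 99.8 y 0.3 z 3.3
```

View pics/s4.png

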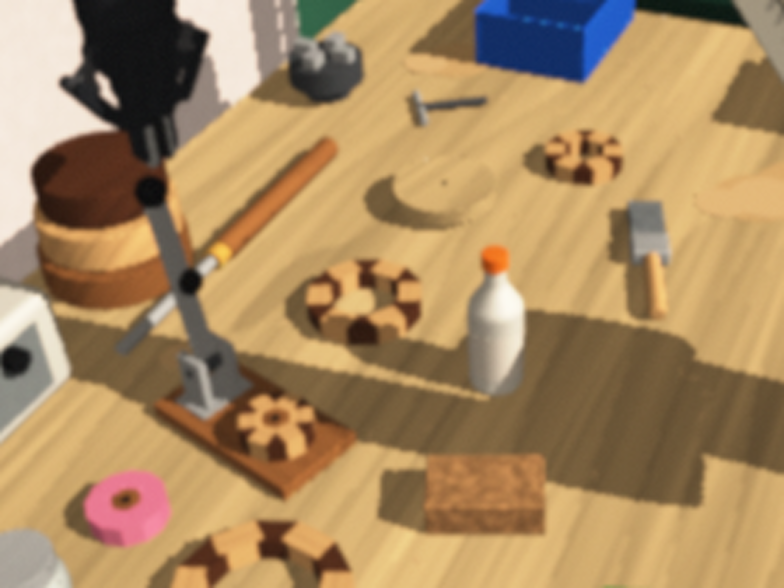

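play_rows(plan=[20, 0, 0, 0, 0, 0, 40, 0, 0, 0, 0, 0, 40, 0, 15, 0, 0, 0, 0, 0, 20, 0, 0, 0, 0, 0, 20, 0, 0, 0, 0, 0, 0, 0, 0, 0, 0, 0, 0, 0, 0, 0], hand=100)

```text
clock: 17.9
eef_pos: [0.5595, 0.2017, 0.2187]
tool_rot: [0.137, 0.991, -0.001, -0.001]
ft_force: [0.3, 0.0, -0.4]
grip_width: 0.0859
```

```bash
python3 - <<'E'
from h import *
for cam in ['wrist','top']:
    c=bot.camera(cam)
    if cam=='wrist': show(c,'w4.png')
    x,f,l=fitring(c,(.5585,.2016),.033,0,.037,tol=.005); print(cam,x[:2].round(4),np.degrees(x[2]).round(1),f,l)
    P=plane(c,.037); m=np.hypot(P[...,0]-x[0],P[...,1]-x[1])<.012
    g=c['frame'].sum(2)
    k=m&(g<0.35*np.median(g[m])); print('mark',k.sum(),P[k].mean(0).round(4),np.median(g[m]),g[m].min())
go(.5584,.2016,.03,164.3)
E
```

```text
wrist [0.561  0.2018] 1.7 111.87044259077418 3884.0
mark 3 [0.5606 0.2015 0.037 ] 378.0 125
top [0.5596 0.2023] 1.0 27.864269361298415 727.0
mark 4 [0.5606 0.2036 0.037 ] 214.0 4
t=18.00 eef=[0.56   0.2019 0.2195] psi=164.3 q=[ 0.35  0.44  0.23  1.36 -0.    0.62] w=0.0852 F=[ 0.9 -0.1 -0. ]
fix [-0.0002  0.0002  0.    ] turn -0.0003 rad (q6 target 36 deg); shift x 1.5 y -0.7 z 189.5
```

View pics/w4.png

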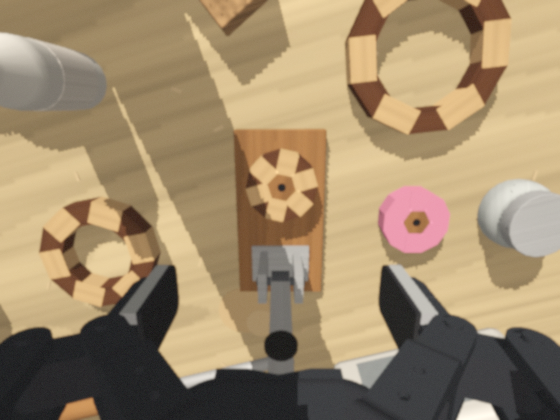

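```bash
python3 - <<'E'
from h import *
go(.5605,.202,.06,151.5)
E
```

```text
t=18.00 eef=[0.56   0.2019 0.2195] psi=164.3 q=[ 0.35  0.44  0.23  1.36 -0.    0.62] w=0.0852 F=[ 0.9 -0.1 -0. ]
fix [-0.0002  0.0002  0.    ] turn 0.2231 rad (q6 target 48 deg); shift x -0.4 y 0.3 z 159.5
```

play_rows(plan=[0, 0, 20, 0, 0, 0.112, 0, 0, 40, 0, 0, 0.111, 0, 0, 40, 0, 0, 0, 0, 0, 40, 0, 0, 0, 0, 0, 19, 0, 0, 0, 0, 0, 0, 0, 0, 0, 0, 0, 0, 0, 0, 0])

```text
clock: 18.88
eef_pos: [0.5606, 0.2021, 0.0613]
tool_rot: [0.246, 0.969, 0.0, 0.001]
ft_force: [0.5, -0.4, 0.5]
grip_width: 0.085
```

```bash
python3 - <<'E'
from h import *
c=bot.camera('wrist'); show(c,'w5.png')
go(.5605,.202,.028,151.5)
x,f,l=fitring(c,(.5585,.2016),.033,0,.037,tol=.005); print(x[:2].round(4),np.degrees(x[2]).round(1),f,l)
E
```

```text
t=18.93 eef=[0.5608 0.2022 0.0616] psi=151.5 q=[ 0.35  0.56 -0.01  1.   -0.    0.84] w=0.0853 F=[-0.5 -0.3  0.4]
fix [ 0.0015  0.0016 -0.    ] turn 0.0002 rad (q6 target 48 deg); shift x 0.1 y -0.3 z 33.6
[0.5606 0.2018] 1.7 396.3567840275425 13168.0
```

View pics/w5.png

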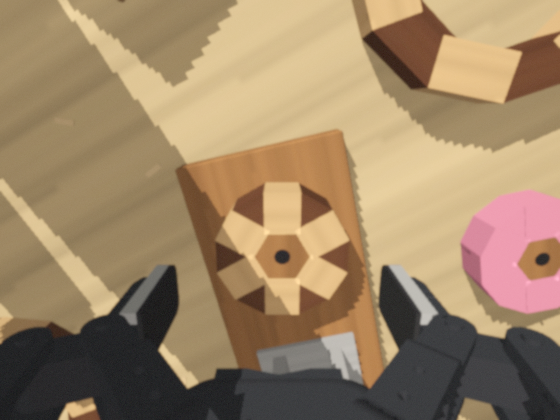

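play_rows(plan=[0, 0, 15, 0, 0, 0, 0, 0, 12, 0, 0, 0, 0, 0, 6.5, 0, 0, 0, 0, 0, 0, 0, 0, 0, 0, 0, 0, 0, 0, 0])

```text
clock: 19.55
eef_pos: [0.5595, 0.2018, 0.0265]
tool_rot: [0.246, 0.969, -0.0, -0.0]
ft_force: [0.6, -0.0, -0.6]
grip_width: 0.0852
```

play_rows(plan=[0, 0, 0, 0, 0, 0, 0, 0, 0, 0, 0, 0, 0, 0, 0, 0, 0, 0, 0, 0, 0, 0, 0, 0, 0, 0, 0, 0, 0, 0], hand=50)

```text
clock: 20.18
eef_pos: [0.5601, 0.202, 0.0274]
tool_rot: [0.246, 0.969, 0.0, 0.001]
ft_force: [0.5, 0.6, 5.6]
grip_width: 0.0644
```

play_rows(plan=[0, 0, -4, 0, 0, 0, 0, 0, -10, 0, 0, 0, 0, 0, -20, 0, 0, 0, 0, 0, -30, 0, 0, 0, 0, 0, -40, 0, 0, 0, 0, 0, -40, 0, 0, 0, 0, 0, -40, 0, 0, 0, 0, 0, 0, 0, 0, 0])

```text
clock: 21.18
eef_pos: [0.5615, 0.2026, 0.215]
tool_rot: [0.246, 0.969, 0.002, 0.003]
ft_force: [0.4, 0.5, 0.1]
grip_width: 0.0644
```

```bash
python3 - <<'E'
from h import *
c=bot.camera('wrist'); show(c,'w6.png')
go(.587,-.213,.12,151.5)
E
```

```text
t=21.23 eef=[0.5603 0.2021 0.2124] psi=151.5 q=[ 0.35  0.44  0.22  1.34 -0.    0.84] w=0.0647 F=[ 0.3 -0.3 -0.9]
fix [ 0.0019  0.0021 -0.    ] turn 0.0003 rad (q6 target 9 deg); shift x -221.5 y -352.1 z 92.4
```

View pics/w6.png

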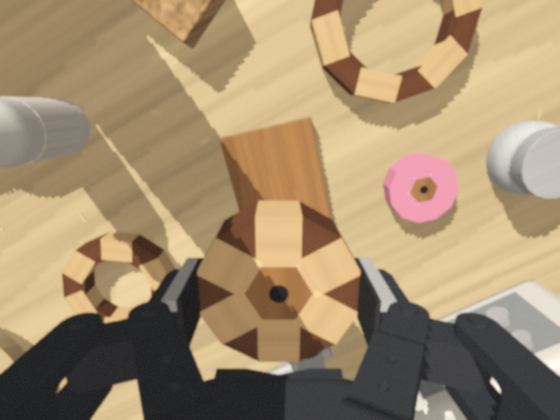

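```bash
python3 - <<'E'
from h import *
def d(a,b,psi=151.5):
    t=np.radians(psi); X=np.array([np.cos(t),np.sin(t)]);Y=np.array([np.sin(t),-np.cos(t)]); e=(np.array(b)-a)*1000
    print((e@X).round(1),(e@Y).round(1))
d((.5607,.2022),(.55,.06)); d((.55,.06),(.66,-.122))
E
```

```text
-58.4 -130.1
-183.5 -107.5
```

play_rows(plan=[-9.4, -20.1, 0, 0, 0, 0, -16, -36, 0, 0, 0, 0, -16, -37, 0, 0, 0, 0, -17, -37, 0, 0, 0, 0, -30.5, -18, 0, 0, 0, 0, -30.5, -18, 0, 0, 0, 0, -30.5, -18, 0, 0, 0, 0, -30.5, -18, 0, 0, 0, 0, -30.5, -18, 0, 0, 0, 0, -31, -17.5, 0, 0, 0, 0, 0, 0, 0, 0, 0, 0, 0, 0, 0, 0, 0, 0])

```text
clock: 22.72
eef_pos: [0.6574, -0.1228, 0.2088]
tool_rot: [0.246, 0.969, -0.0, -0.002]
ft_force: [-0.3, -0.1, -1.0]
grip_width: 0.0645
```

```bash
python3 - <<'E'
from h import *
c=bot.camera('wrist'); show(c,'w7.png')
go(.587,-.213,.12,151.5)
x,f,l=fitring(c,(.587,-.213),.06,0,.030,circ=True); print('plate',x[:2].round(4),f,l)
print(proj(c,[x[0],x[1],.03]))
E
```

```text
t=22.77 eef=[ 0.6576 -0.1221  0.2094] psi=151.5 q=[-0.18  0.61  0.48  1.44 -0.    0.31] w=0.0642 F=[ 0.4  0.6 -0.4]
fix [-0.0016 -0.0032  0.    ] turn 0.0004 rad (q6 target 9 deg); shift x 18.7 y -113.5 z 89.4
plate [ 0.5898 -0.2147] 213.17621699687663 13193.0
[[158.19509632 170.10887364]]
```

View pics/w7.png

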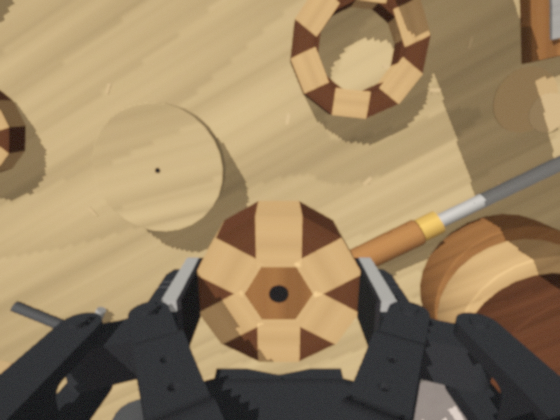

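```bash
python3 - <<'E'
from h import *
v=[]
for i in range(3):
    c=bot.camera('wrist'); o=bot.get_obs()
    W=cloud(c)
    x,f,l=fitring(c,(.5898,-.2147),.06,0,.030,circ=True)
    zt=np.nanmedian(W[285:300,272:285,2]); 
    P=plane(c,zt); g=c['frame'].astype(int).sum(2); m=np.zeros(g.shape,bool); m[275:310,262:296]=1
    k=m&(g<90); mk=P[k].mean(0)
    t=np.radians(151.5); X=np.array([np.cos(t),np.sin(t)]);Y=np.array([np.sin(t),-np.cos(t)]); e=(x[:2]-mk[:2])*1000
    print('eef',o['eef_pos'].round(4),'disc top z',zt.round(4),k.sum(),'mark-eef',(mk[:2]-o['eef_pos'][:2]).round(4),'plate',x[:2].round(4),'shift',(e@X).round(1),(e@Y).round(1))
E
```

```text
eef [ 0.6578 -0.1218  0.2099] disc top z 0.2195 0 mark-eef [nan nan] plate [ 0.5898 -0.2147] shift nan nan
eef [ 0.6581 -0.1216  0.2103] disc top z 0.22 0 mark-eef [nan nan] plate [ 0.5898 -0.2146] shift nan nan
eef [ 0.6583 -0.1215  0.2106] disc top z 0.2204 0 mark-eef [nan nan] plate [ 0.5898 -0.2146] shift nan nan<stdin>:9: RuntimeWarning: Mean of empty slice.
  ret = um.true_divide(
```

```bash
python3 - <<'E'
from h import *
for i in range(2):
    c=bot.camera('wrist'); o=bot.get_obs()
    W=cloud(c)
    x,f,l=fitring(c,(.5898,-.2147),.06,0,.030,circ=True)
    zt=np.nanmedian(W[285:300,272:285,2]); 
    P=plane(c,zt); g=c['frame'].astype(int).sum(2); m=np.zeros(g.shape,bool); m[280:306,266:292]=1
    k=m&(g<g[m].min()+45); mk=P[k].mean(0)
    t=np.radians(151.5); X=np.array([np.cos(t),np.sin(t)]);Y=np.array([np.sin(t),-np.cos(t)]); e=(x[:2]-mk[:2])*1000
    print('eef',o['eef_pos'].round(4),'disc top z',zt.round(4),k.sum(),np.argwhere(k).mean(0),'mark-eef',(mk[:2]-o['eef_pos'][:2]).round(4),'plate',x[:2].round(4),'shift',(e@X).round(1),(e@Y).round(1))
E
```

```text
eef [ 0.6585 -0.1215  0.2108] disc top z 0.2206 190 [293.41578947 278.40526316] mark-eef [-0.0004 -0.0022] plate [ 0.5898 -0.2147] shift 16.6 -112.5
eef [ 0.6586 -0.1215  0.2109] disc top z 0.2208 184 [293.39130435 278.3423913 ] mark-eef [-0.0004 -0.0022] plate [ 0.5898 -0.2147] shift 16.8 -112.6
```

play_rows(plan=[4.2, -28, 0, 0, 0, 0, 4.2, -28, 0, 0, 0, 0, 4.2, -28, 20, 0, 0, 0, 4.2, -28.6, 30, 0, 0, 0, 0, 0, 30, 0, 0, 0, 0, 0, 30, 0, 0, 0, 0, 0, 30, 0, 0, 0, 0, 0, 10, 0, 0, 0, 0, 0, 0, 0, 0, 0, 0, 0, 0, 0, 0, 0])

```text
clock: 24.28
eef_pos: [0.5914, -0.2137, 0.0623]
tool_rot: [0.246, 0.969, -0.001, 0.001]
ft_force: [-0.6, -0.4, 0.2]
grip_width: 0.0646
```

```bash
python3 - <<'E'
from h import *
for n in ['wrist','side','top']:
    c=bot.camera(n); show(c,f'{n}8.png',*(() if n=='wrist' else ((180,100,360,240),4) if n=='side' else ((300,80,480,220),4)))
go(.59,-.2135,.042,151.5)
E
```

```text
t=24.43 eef=[ 0.5911 -0.2137  0.062 ] psi=151.5 q=[-0.35  0.61  0.09  1.05 -0.    0.15] w=0.0640 F=[-0.1 -0.3 -0.4]
fix [-0.0006  0.002   0.    ] turn 0.0004 rad (q6 target 9 deg); shift x 1.1 y -0.4 z 20.0
```

View pics/wrist8.png

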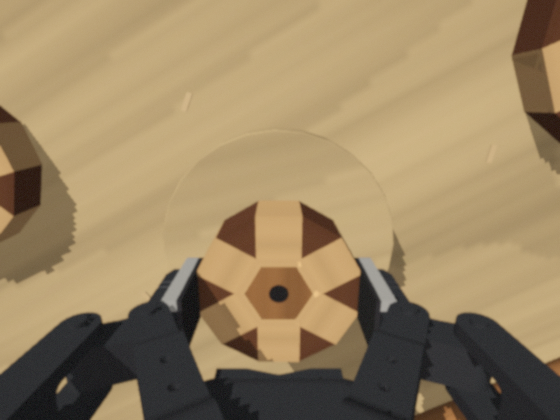

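View pics/side8.png

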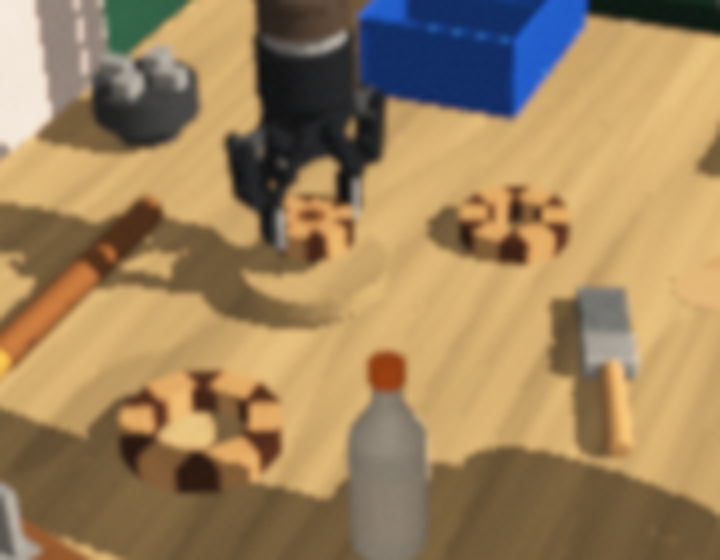

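```bash
cat >> h.py <<'E'
def tf(e,psi):
    t=np.radians(psi); X=np.array([np.cos(t),np.sin(t)]);Y=np.array([np.sin(t),-np.cos(t)]); e=np.array(e[:2])*1000
    return (e@X).round(1),(e@Y).round(1)
E
python3 - <<'E'
from h import *
c=bot.camera('wrist'); o=bot.get_obs(); W=cloud(c)
ex=np.zeros((420,560),bool); ex[195:,:]=1
x,f,l=fitring(c,(.5898,-.2147),.06,0,.030,circ=True,excl=ex)
zt=np.nanmedian(W[285:300,272:285,2]); P=plane(c,zt); mk=P[293,278]
print(x,f,l,zt,mk,'shift',tf(x[:2]-mk[:2],151.5)); print(o['eef_pos'])
E
```

```text
[ 0.58966747 -0.21534494  0.027742  ] 266.4743220376604 9785.0 0.07208090989940659 [ 0.59069194 -0.21596244  0.07208091] shift (np.float64(1.2), np.float64(0.1))
[ 0.59094408 -0.21362806  0.06180217]
```

play_rows(plan=[1.1, 0, 8, 0, 0, 0, 0, 0, 6, 0, 0, 0, 0, 0, 3, 0, 0, 0, 0, 0, 2, 0, 0, 0, 0, 0, 1.5, 0, 0, 0, 0, 0, 0, 0, 0, 0, 0, 0, 0, 0, 0, 0, 0, 0, 0, 0, 0, 0])

```text
clock: 25.48
eef_pos: [0.5888, -0.2127, 0.0423]
tool_rot: [0.246, 0.969, -0.0, -0.0]
ft_force: [-5.9, 2.9, 12.1]
grip_width: 0.0643
```

play_rows(plan=[0, 0, -0.5, 0, 0, 0, 0, 0, 0, 0, 0, 0, 0, 0, 0, 0, 0, 0, 0, 0, 0, 0, 0, 0, 0, 0, 0, 0, 0, 0], hand=100)

```text
clock: 26.1
eef_pos: [0.5891, -0.2129, 0.0403]
tool_rot: [0.246, 0.969, -0.0, -0.001]
ft_force: [-0.9, 0.2, -0.2]
grip_width: 0.0852
```

play_rows(plan=[0, 0, -10, 0, 0, 0, 0, 0, -20, 0, 0, 0, 0, 0, -40, 0, 0, 0, 0, 0, -40, 0, 0, 0, 0, 0, -40, 0, 0, 0, 0, 0, -20, 0, 0, 0, 0, 0, 0, 0, 0, 0, 0, 0, 0, 0, 0, 0, 0, 0, 0, 0, 0, 0])

```text
clock: 27.22
eef_pos: [0.5886, -0.2125, 0.2089]
tool_rot: [0.246, 0.969, -0.0, -0.002]
ft_force: [-0.1, 0.6, -0.0]
grip_width: 0.0851
```

```bash
python3 - <<'E'
from h import *
for n in ['wrist','top']:
    c=bot.camera(n); show(c,f'{n}9.png') if n=='wrist' else 0
    x,f,l=fitring(c,(.5898,-.2135),.06,0,.030,circ=True)
    # exclude disc area effect: label disc pixels as plate
    W=cloud(c); 
    c2=dict(c); 
    y,f2,l2=fitring(c,(.5898,-.2135),.033,0,.052,tol=.006)
    P=plane(c,.052); g=c['frame'].astype(int).sum(2); m=np.hypot(P[...,0]-y[0],P[...,1]-y[1])<.008; k=m&(g<g[m].min()+45)
    print(n,'plate',x[:2].round(4),f,'disc',y[:2].round(4),np.degrees(y[2]).round(1),f2,l2,'mark',k.sum(),P[k].mean(0).round(4))
go(.469,-.354,.22,120)
E
```

```text
wrist plate [ 0.5897 -0.2152] 4807.2228415790705 disc [ 0.5892 -0.2151] 1.7 132.17063818790876 4518.0 mark 26 [ 0.5891 -0.2152  0.052 ]
top plate [ 0.5879 -0.2133] 841.1175995789513 disc [ 0.5877 -0.2133] 2.1 25.996816220260104 760.0 mark 3 [ 0.5891 -0.2139  0.052 ]
t=27.32 eef=[ 0.5888 -0.2126  0.2092] psi=151.5 q=[-0.35  0.51  0.32  1.38 -0.    0.15] w=0.0855 F=[-0.   0.1 -0.6]
fix [-0.0013 -0.003   0.    ] turn 0.5501 rad (q6 target 23 deg); shift x -62.6 y -174.4 z -10.8
```

View pics/wrist9.png

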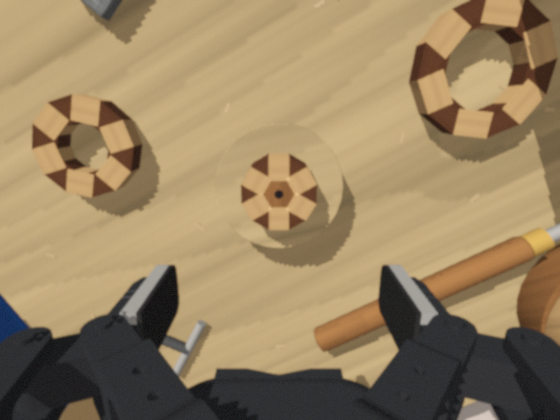

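```bash
python3 - <<'E'
from h import *
go(.470,-.354,.21,151.5)
E
```

```text
t=27.32 eef=[ 0.5888 -0.2126  0.2092] psi=151.5 q=[-0.35  0.51  0.32  1.38 -0.    0.15] w=0.0855 F=[-0.   0.1 -0.6]
fix [-0.0013 -0.003   0.    ] turn 0.0003 rad (q6 target -8 deg); shift x 36.9 y -181.0 z -0.8
```

play_rows(plan=[5, -25, 0, 0, 0, 0, 9, -45, 0, 0, 0, 0, 9, -45, 0, 0, 0, 0, 9, -43, 0, 0, 0, 0, 5, -23, 0, 0, 0, 0, 0, 0, 0, 0, 0, 0, 0, 0, 0, 0, 0, 0, 0, 0, 0, 0, 0, 0], hand=50)

```text
clock: 28.32
eef_pos: [0.4712, -0.3534, 0.2106]
tool_rot: [0.245, 0.969, -0.0, -0.0]
ft_force: [0.4, -0.6, -0.7]
grip_width: 0.0429
```

```bash
python3 - <<'E'
from h import *
c=bot.camera('wrist'); show(c,'w10.png')
x,f,l=fitring(c,(.470,-.355),.046,.023,.022); print(x[:2].round(4),np.degrees(x[2]).round(1),f,l)
for t in np.degrees(x[2])+30*np.arange(12):
    u=np.array([np.cos(np.radians(t)),np.sin(np.radians(t))]); print(round(t,1),proj(c,[*(x[:2]+.0345*u),.022]).round(0))
go(*x[:2],.21,151.5)
E
```

```text
[ 0.47   -0.3576] -11.8 240.16050000318177 5554.0
-11.8 [[286. 217.]]
18.2 [[302. 208.]]
48.2 [[311. 193.]]
78.2 [[311. 174.]]
108.2 [[301. 158.]]
138.2 [[285. 149.]]
168.2 [[266. 150.]]
198.2 [[249. 160.]]
228.2 [[241. 176.]]
258.2 [[242. 195.]]
288.2 [[252. 210.]]
318.2 [[268. 218.]]
t=28.38 eef=[ 0.4713 -0.3534  0.2106] psi=151.6 q=[-0.64  0.43  0.2   1.33 -0.   -0.15] w=0.0426 F=[-0.1  0.1  0.6]
fix [-0.0008 -0.0007  0.    ] turn 0.0020 rad (q6 target -9 deg); shift x -0.9 y -4.3 z 0.6
```

View pics/w10.png

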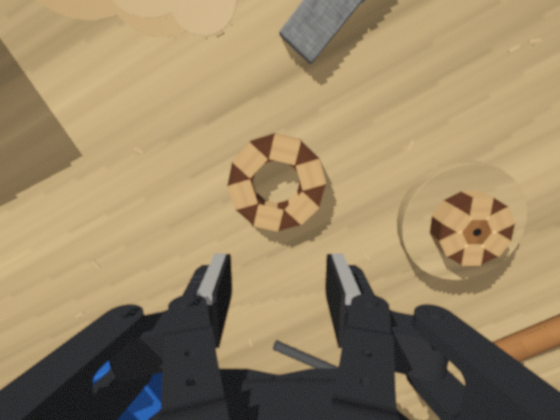

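```bash
python3 - <<'E'
from h import *
go(.447,-.3813,.05,138.2)
E
```

```text
t=28.38 eef=[ 0.4713 -0.3534  0.2106] psi=151.6 q=[-0.64  0.43  0.2   1.33 -0.   -0.15] w=0.0426 F=[-0.1  0.1  0.6]
fix [-0.0008 -0.0007  0.    ] turn 0.2341 rad (q6 target 1 deg); shift x -0.5 y -37.0 z 160.6
```

play_rows(plan=[0, 0, 0, 0, 0, 0.117, 0, 0, 20, 0, 0, 0.117, -0.5, -18.5, 40, 0, 0, 0, 0, -18.5, 40, 0, 0, 0, 0, 0, 40, 0, 0, 0, 0, 0, 20, 0, 0, 0, 0, 0, 0, 0, 0, 0, 0, 0, 0, 0, 0, 0, 0, 0, 0, 0, 0, 0])

```text
clock: 29.5
eef_pos: [0.4473, -0.3828, 0.0524]
tool_rot: [0.357, 0.934, -0.001, 0.001]
ft_force: [-0.0, 0.3, 0.0]
grip_width: 0.0425
```

```bash
python3 - <<'E'
from h import *
c=bot.camera('wrist'); show(c,'w11.png')
go(.447,-.3813,.013,138.2)
ex=np.zeros((420,560),bool); ex[240:,:235]=1; ex[240:,325:]=1; ex[365:]=1
x,f,l=fitring(c,(.470,-.355),.046,.023,.022,excl=ex); print(x[:2].round(4),np.degrees(x[2]).round(1),f,l)
E
```

```text
t=29.55 eef=[ 0.4471 -0.3828  0.0523] psi=138.1 q=[-0.71  0.55 -0.04  0.97 -0.    0.02] w=0.0429 F=[-0.4 -0.3  0.2]
fix [-0.001   0.0025  0.    ] turn -0.0012 rad (q6 target 1 deg); shift x 1.0 y 1.0 z 39.3
[ 0.4696 -0.3577] -12.0 579.8264337793903 13105.0
```

View pics/w11.png

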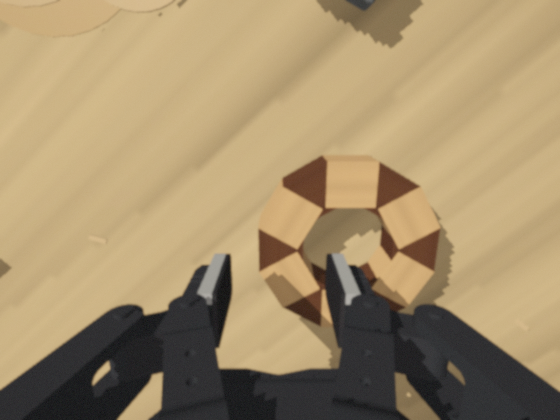

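play_rows(plan=[1, 1, 14, 0, 0, 0, 0, 0, 14, 0, 0, 0, 0, 0, 8, 0, 0, 0, 0, 0, 3, 0, 0, 0, 0, 0, 0, 0, 0, 0, 0, 0, 0, 0, 0, 0])

```text
clock: 30.3
eef_pos: [0.4462, -0.3811, 0.0122]
tool_rot: [0.357, 0.934, -0.001, 0.0]
ft_force: [0.3, -0.4, 0.2]
grip_width: 0.0424
```

play_rows(plan=[0, 0, 0, 0, 0, 0, 0, 0, 0, 0, 0, 0, 0, 0, 0, 0, 0, 0, 0, 0, 0, 0, 0, 0, 0, 0, 0, 0, 0, 0], hand=10)

```text
clock: 30.92
eef_pos: [0.4462, -0.3814, 0.0126]
tool_rot: [0.358, 0.934, -0.001, 0.0]
ft_force: [-1.8, -1.4, 5.3]
grip_width: 0.0234
```

```bash
python3 - <<'E'
from h import *
go(.447,-.3813,.013,138.2)
E
```

```text
t=30.93 eef=[ 0.4462 -0.3814  0.0126] psi=138.1 q=[-0.71  0.6  -0.09  0.88 -0.    0.02] w=0.0234 F=[-1.8 -1.4  5.3]
fix [-0.0014  0.0011  0.    ] turn -0.0018 rad (q6 target 1 deg); shift x -0.5 y 0.6 z -0.4
```

play_rows(plan=[0, 0, -6, 0, 0, 0, 0, 0, -15, 0, 0, 0, 0, 0, -30, 0, 0, 0, 0, 0, -40, 0, 0, 0, 0, 0, -40, 0, 0, 0, 0, 0, -15, 0, 0, 0, 0, 0, 0, 0, 0, 0])

```text
clock: 31.8
eef_pos: [0.4466, -0.3811, 0.1588]
tool_rot: [0.357, 0.934, -0.001, 0.001]
ft_force: [-1.1, 0.0, -1.7]
grip_width: 0.0234
```

```bash
python3 - <<'E'
from h import *
c=bot.camera('wrist'); show(c,'w12.png')
go(.566,-.2387,.10,138.2)
E
```

```text
t=31.85 eef=[ 0.4458 -0.3804  0.1572] psi=138.1 q=[-0.71  0.46  0.09  1.21 -0.    0.03] w=0.0235 F=[-0.5 -0.3 -1. ]
fix [-0.001  -0.0011  0.    ] turn -0.0015 rad (q6 target 19 deg); shift x 4.9 y 185.8 z 57.2
```

View pics/w12.png

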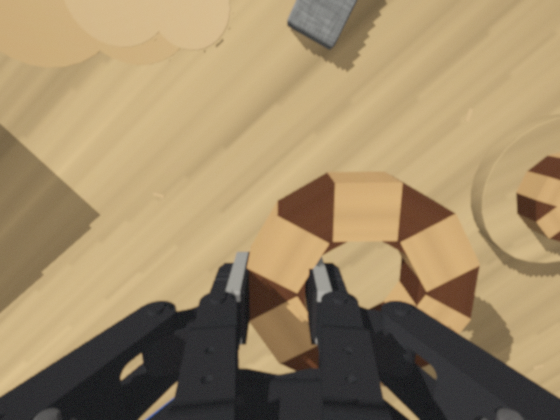

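```bash
cat >> h.py <<'E'
def inhand(ap,ai,c0,psi,dz=.0094):
    c=bot.camera('wrist'); o=bot.get_obs(); zt=o['eef_pos'][2]+dz
    ex=np.zeros((420,560),bool); ex[235:,:345]=1; ex[295:]=1
    W=cloud(c); P=plane(c,zt)
    k=(np.abs(np.hypot(P[...,0]-c0[0],P[...,1]-c0[1])-(ap+ai)/2)<.006)&~ex
    zm=np.nanmedian(W[k][:,2])
    x,f,l=fitring(c,c0,ap,ai,zm,tol=.008,excl=ex)
    # tilt by plane fit
    w=W[k]; w=w[np.abs(w[:,2]-zm)<.01]; A=np.c_[w[:,:2]-x[:2],np.ones(len(w))]; s=np.linalg.lstsq(A,w[:,2],rcond=None)[0]
    print('inhand c',x[:2].round(4),'ang',np.degrees(x[2]).round(1),'ztop',round(zm,4),'exp',round(zt,4),'fit',round(f),l,'tool rel',tf(x[:2]-o['eef_pos'][:2],psi),'slope world',s.round(4))
E
python3 - <<'E'
from h import *
o=bot.get_obs()['eef_pos']
inhand(.046,.023,(o[0]+.023,o[1]+.0257),138.1)
E
```

```text
inhand c [ 0.4668 -0.3583] ang -12.1 ztop 0.1667 exp 0.1656 fit 638 12926.0 tool rel (np.float64(-1.5), np.float64(30.5)) slope world [-0.0037  0.0018  0.1666]
```

play_rows(plan=[0.5, 20, 0, 0, 0, 0, 1, 40, 0, 0, 0, 0, 1.2, 45, 0, 0, 0, 0, 1.2, 45, 0, 0, 0, 0, 0.5, 25, 10, 0, 0, 0, 0.4, 11, 18, 0, 0, 0, 0, 0, 20, 0, 0, 0, 0, 0, 10, 0, 0, 0, 0, 0, 0, 0, 0, 0, 0, 0, 0, 0, 0, 0])

```text
clock: 33.15
eef_pos: [0.5668, -0.2396, 0.1001]
tool_rot: [0.358, 0.934, -0.0, 0.0]
ft_force: [0.8, -0.8, -0.5]
grip_width: 0.0236
```

```bash
python3 - <<'E'
from h import *
c=bot.camera('wrist'); show(c,'w13.png')
go(.566,-.2387,.0656,138.2)
inhand(.046,.023,(.588,-.2135),138.1)
ex=np.zeros((420,560),bool); ex[150:]=1
x,f,l=fitring(c,(.5895,-.215),.06,0,.030,circ=True,excl=ex); print('plate',x[:2],f,l)
for n in ['side','top']:
    d=bot.camera(n); show(d,f'{n}13.png',(180,100,360,240) if n=='side' else (300,80,480,220),4)
E
```

```text
t=33.20 eef=[ 0.567  -0.2397  0.1005] psi=138.1 q=[-0.4   0.56  0.1   1.11 -0.    0.33] w=0.0237 F=[-0.1  0.1 -1.2]
fix [-0.0006  0.0012  0.    ] turn -0.0023 rad (q6 target 19 deg); shift x 1.5 y 0.1 z 34.9
inhand c [ 0.588  -0.2176] ang 17.7 ztop 0.11 exp 0.11 fit 640 12946.0 tool rel (np.float64(-0.8), np.float64(30.4)) slope world [-0.002   0.001   0.1099]
plate [ 0.58916708 -0.21582036] 113.2610955451521 1950.0
```

View pics/w13.png

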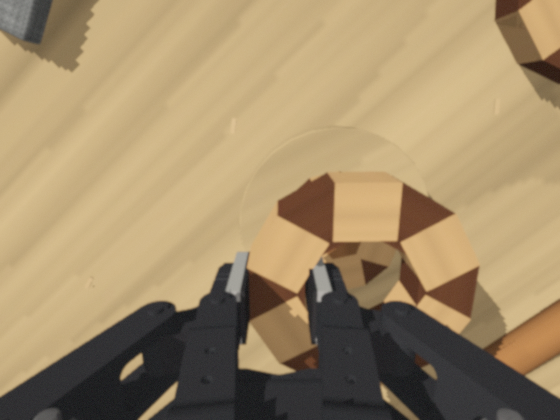

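View pics/side13.png

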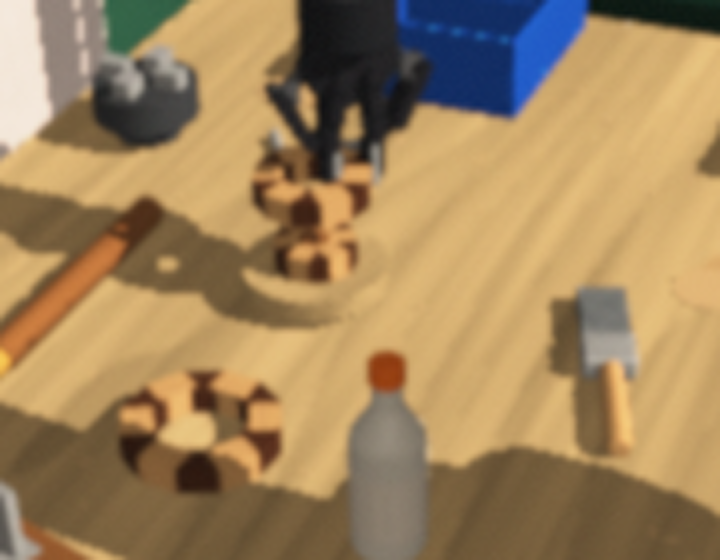

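play_rows(plan=[1, 1, 15, 0, 0, 0, 0, 0, 12, 0, 0, 0, 0, 0, 5, 0, 0, 0, 0, 0, 0, 0, 0, 0, 0, 0, 0, 0, 0, 0])

```text
clock: 33.98
eef_pos: [0.5668, -0.2378, 0.0678]
tool_rot: [0.357, 0.934, -0.0, -0.0]
ft_force: [-0.4, -0.4, -1.0]
grip_width: 0.0237
```

```bash
python3 - <<'E'
from h import *
for i in range(2):
    c=bot.camera('wrist'); show(c,'w14.png')
    go(.566,-.2387,.0656,138.2)
    inhand(.046,.023,(.588,-.2135),138.1)
    ex=np.zeros((420,560),bool); ex[160:]=1
    x,f,l=fitring(c,(.5895,-.215),.06,0,.030,circ=True,excl=ex); print('plate',x[:2],f,l)
c=bot.camera('top')
x,f,l=fitring(c,(.588,-.2135),.046,.023,.077,tol=.01); print('top ring',x[:2],f,l)
E
```

```text
t=34.02 eef=[ 0.5669 -0.2379  0.068 ] psi=138.1 q=[-0.4   0.59  0.06  1.04 -0.    0.33] w=0.0235 F=[ 0.2  0.4 -0.2]
fix [-0.0007  0.0005  0.    ] turn -0.0015 rad (q6 target 19 deg); shift x 0.1 y -1.2 z 2.4
inhand c [ 0.5879 -0.2157] ang -12.3 ztop 0.0775 exp 0.0775 fit 641 12953.0 tool rel (np.float64(-0.8), np.float64(30.4)) slope world [-0.0027  0.0016  0.0775]
plate [ 0.5889503  -0.21589046] 156.41220979553736 2657.0
t=34.12 eef=[ 0.5669 -0.2379  0.0681] psi=138.1 q=[-0.4   0.58  0.06  1.04 -0.    0.33] w=0.0233 F=[-0.2 -0.5  0. ]
fix [-0.0007  0.0006  0.    ] turn -0.0016 rad (q6 target 19 deg); shift x 0.1 y -1.2 z 2.5
inhand c [ 0.5878 -0.2158] ang -12.3 ztop 0.0777 exp 0.0775 fit 639 12952.0 tool rel (np.float64(-0.9), np.float64(30.5)) slope world [-0.0029  0.0028  0.0775]
plate [ 0.58900452 -0.2158425 ] 157.36102233858125 2712.0
top ring [ 0.58687716 -0.21217972] 445.28475837147823 816.0
```

View pics/w14.png

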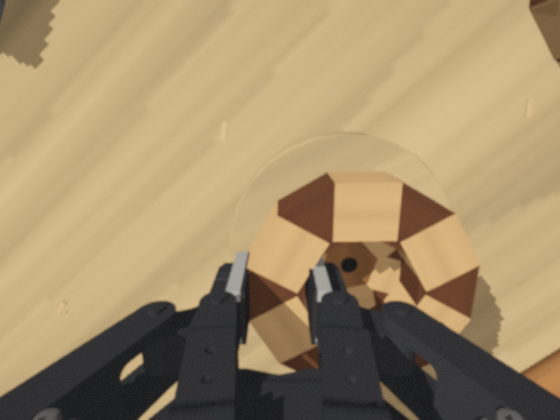

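```bash
python3 - <<'E'
from h import *
c=bot.camera('wrist'); P=plane(c,.052); g=c['frame'].astype(int).sum(2); m=np.zeros(g.shape,bool); m[255:276,338:360]=1
k=m&(g<g[m].min()+45); print(k.sum(),np.argwhere(k).mean(0),P[k].mean(0).round(4), 'shift',tf(P[k].mean(0)[:2]-[.5878,-.2158],138.1))
E
```

```text
132 [264.8030303  348.83333333] [ 0.5891 -0.2152  0.052 ] shift (np.float64(-0.6), np.float64(1.3))
```

```bash
sed -i 's/def inhand(ap,ai,c0,psi,dz=.0094):/def inhand(ap,ai,c0,psi,dz=.0094,tol=.0035):/; s/zm,tol=.008/zm,tol=tol/' h.py; python3 - <<'E'
from h import *
for t in (.002,.0035,.006):
    inhand(.046,.023,(.588,-.2135),138.1,tol=t)
E
```

```text
inhand c [ 0.589  -0.2155] ang -11.3 ztop 0.0775 exp 0.0773 fit 522 12221.0 tool rel (np.float64(-1.7), np.float64(31.4)) slope world [-0.0031  0.0018  0.0774]
inhand c [ 0.5886 -0.2155] ang -11.5 ztop 0.0774 exp 0.0773 fit 534 12429.0 tool rel (np.float64(-1.5), np.float64(31.2)) slope world [-0.0028  0.0012  0.0773]
inhand c [ 0.588  -0.2156] ang 17.9 ztop 0.0773 exp 0.0772 fit 585 12722.0 tool rel (np.float64(-1.1), np.float64(30.8)) slope world [-0.0037  0.0031  0.0772]
```

play_rows(plan=[0, 0, 2, 0, 0, 0, 0, 0, 1.5, 0, 0, 0, 0, 0, 1, 0, 0, 0, 0, 0, 0, 0, 0, 0, 0, 0, 0, 0, 0, 0])

```text
clock: 35.05
eef_pos: [0.5666, -0.2378, 0.0646]
tool_rot: [0.358, 0.934, -0.0, 0.0]
ft_force: [-2.8, 0.9, 7.4]
grip_width: 0.0241
```

```bash
python3 - <<'E'
from h import *
go(.566,-.2387,.0656,138.2)
inhand(.046,.023,(.588,-.2135),138.1,tol=.002)
c=bot.camera('wrist'); P=plane(c,.052); g=c['frame'].astype(int).sum(2); m=np.zeros(g.shape,bool); m[255:276,338:360]=1
k=m&(g<g[m].min()+45); print(k.sum(),np.argwhere(k).mean(0),P[k].mean(0).round(4))
E
```

```text
t=35.05 eef=[ 0.5666 -0.2378  0.0646] psi=138.1 q=[-0.4   0.59  0.05  1.04 -0.    0.33] w=0.0241 F=[-2.8  0.9  7.4]
fix [-0.0007  0.0005  0.    ] turn -0.0016 rad (q6 target 19 deg); shift x -0.2 y -1.1 z -1.0
inhand c [ 0.5887 -0.2155] ang -11.4 ztop 0.0743 exp 0.074 fit 523 12238.0 tool rel (np.float64(-1.6), np.float64(31.4)) slope world [-0.0006  0.0036  0.0742]
129 [268.79844961 350.62790698] [ 0.5892 -0.2152  0.052 ]
```

play_rows(plan=[0, 0, 0, 0, 0, 0, 0, 0, 0, 0, 0, 0, 0, 0, 0, 0, 0, 0, 0, 0, -1, 0, 0, 0, 0, 0, 0, 0, 0, 0], hand=50)

```text
clock: 35.78
eef_pos: [0.5666, -0.2378, 0.0641]
tool_rot: [0.357, 0.934, -0.0, -0.0]
ft_force: [0.1, -0.7, 0.4]
grip_width: 0.0422
```

play_rows(plan=[0, 0, -8, 0, 0, 0, 0, 0, -20, 0, 0, 0, 0, 8, -40, 0, 0, 0, 0, 12, -40, 0, 0, 0, 0, 12, -30, 0, 0, 0, 0, 2, 0, 0, 0, 0, 0, 0, 0, 0, 0, 0, 0, 0, 0, 0, 0, 0])

```text
clock: 36.78
eef_pos: [0.5883, -0.2123, 0.2005]
tool_rot: [0.358, 0.934, -0.001, -0.002]
ft_force: [-1.0, -0.1, 0.6]
grip_width: 0.0425
```

```bash
python3 - <<'E'
from h import *
c=bot.camera('wrist'); show(c,'w15.png')
P=plane(c,.052); g=c['frame'].astype(int).sum(2); m=np.hypot(P[...,0]-.589,P[...,1]+.2145)<.008
k=m&(g<g[m].min()+60); print('mark',k.sum(),np.argwhere(k).mean(0),P[k].mean(0).round(4))
W=cloud(c); k=np.abs(np.hypot(P[...,0]-.589,P[...,1]+.2145)-.034)<.006; print(np.nanmedian(W[k][:,2]))
for t in (.002,.004): x,f,l=fitring(c,(.589,-.2145),.046,.023,.074,tol=t); print(x[:2].round(4),np.degrees(x[2]).round(1),f,l)
go(.582,-.005,.21,138.1)
c=bot.camera('top'); x,f,l=fitring(c,(.588,-.2135),.046,.023,.074,tol=.004); print('top ring',x[:2],f,l)
E
```

```text
mark 42 [196.9047619  278.95238095] [ 0.5892 -0.2153  0.052 ]
0.07431277125969593
[ 0.5893 -0.2156] -11.3 383.569792525115 7954.0
[ 0.5891 -0.2155] -11.3 346.01487080375273 8109.0
t=36.83 eef=[ 0.5883 -0.2124  0.2005] psi=138.1 q=[-0.35  0.51  0.3   1.36 -0.    0.39] w=0.0428 F=[-0.2  0.6  0.4]
fix [-0.0023 -0.0031  0.    ] turn -0.0003 rad (q6 target 41 deg); shift x 143.2 y 150.1 z -9.5
top ring [ 0.58789728 -0.21385067] 56.3017369624127 1155.0
```

View pics/w15.png

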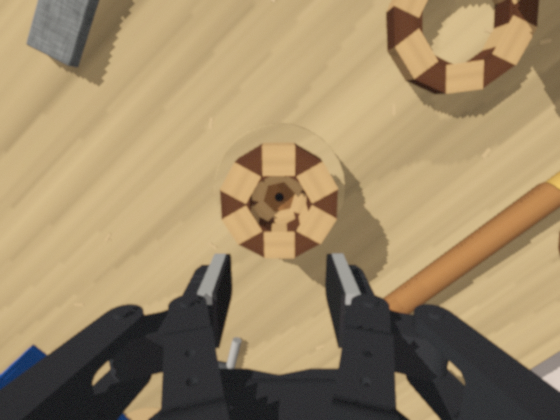

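play_rows(plan=[18, 19, -3, 0, 0, 0, 29, 30, -6, 0, 0, 0, 32, 34, 0, 0, 0, 0, 32, 34, 0, 0, 0, 0, 22, 23, 0, 0, 0, 0, 10, 10, 0, 0, 0, 0, 0, 0, 0, 0, 0, 0, 0, 0, 0, 0, 0, 0, 0, 0, 0, 0, 0, 0])

```text
clock: 38.0
eef_pos: [0.5832, -0.0065, 0.2109]
tool_rot: [0.358, 0.934, -0.001, -0.0]
ft_force: [-0.2, -0.8, -0.5]
grip_width: 0.0424
```

```bash
python3 - <<'E'
from h import *
c=bot.camera('wrist'); show(c,'w16.png')
for t in (.002,.004): x,f,l=fitring(c,(.582,-.006),.058,.035,.022,tol=t); print(x[:2].round(4),np.degrees(x[2]).round(1),f,l)
a=np.degrees(x[2]); print([round(a+30*k,1) for k in range(12)])
go(.582,-.005,.21,138.1)
E
```

```text
[ 0.5836 -0.0061] -4.8 388.3795274992501 7303.0
[ 0.5835 -0.006 ] -4.8 316.28058481466337 7459.0
[np.float64(-4.8), np.float64(25.2), np.float64(55.2), np.float64(85.2), np.float64(115.2), np.float64(145.2), np.float64(175.2), np.float64(205.2), np.float64(235.2), np.float64(265.2), np.float64(295.2), np.float64(325.2)]
t=38.05 eef=[ 0.5832 -0.0064  0.2109] psi=138.0 q=[-0.01  0.42  0.18  1.33 -0.    0.72] w=0.0430 F=[ 0.5 -0.   0. ]
fix [-0.0012 -0.0002  0.    ] turn -0.0016 rad (q6 target 41 deg); shift x 1.8 y 0.2 z 0.9
```

View pics/w16.png

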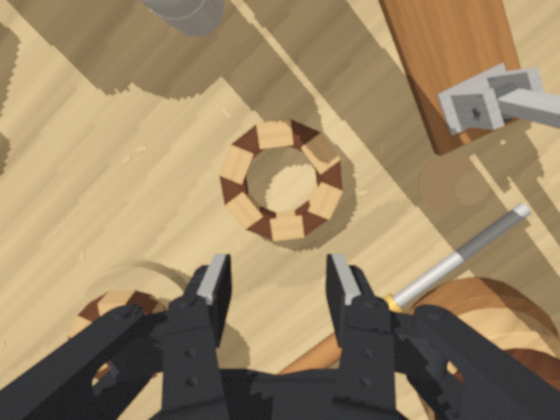

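```bash
python3 - <<'E'
from h import *
go(.5569,-.042,.05,145.2)
E
```

```text
t=38.05 eef=[ 0.5832 -0.0064  0.2109] psi=138.0 q=[-0.01  0.42  0.18  1.33 -0.    0.72] w=0.0430 F=[ 0.5 -0.   0. ]
fix [-0.0012 -0.0002  0.    ] turn -0.1255 rad (q6 target 30 deg); shift x 1.2 y -44.2 z 160.9
```

play_rows(plan=[0, 0, 10, 0, 0, -0.125, 0, -14, 30, 0, 0, 0, 1, -15, 40, 0, 0, 0, 0, -15, 40, 0, 0, 0, 0, 0, 30, 0, 0, 0, 0, 0, 10, 0, 0, 0, 0, 0, 0, 0, 0, 0, 0, 0, 0, 0, 0, 0])

```text
clock: 39.05
eef_pos: [0.5584, -0.0409, 0.0525]
tool_rot: [0.298, 0.954, -0.0, 0.001]
ft_force: [0.6, 0.0, 0.2]
grip_width: 0.0424
```

```bash
python3 - <<'E'
from h import *
c=bot.camera('wrist'); show(c,'w17.png')
go(.5569,-.042,.013,145.2)
E
```

```text
t=39.10 eef=[ 0.5585 -0.0409  0.0526] psi=145.3 q=[-0.07  0.51 -0.13  0.93 -0.    0.53] w=0.0427 F=[-0.  -0.1  0.2]
fix [ 0.0006  0.0023 -0.    ] turn 0.0014 rad (q6 target 30 deg); shift x 0.7 y -1.8 z 39.6
```

View pics/w17.png

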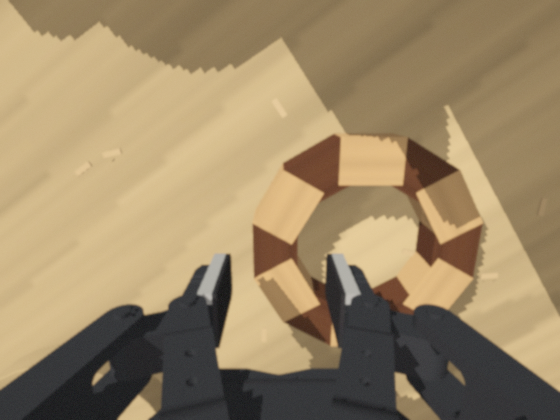

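play_rows(plan=[0.7, -1.5, 14, 0, 0, 0, 0, 0, 14, 0, 0, 0, 0, 0, 8, 0, 0, 0, 0, 0, 3.5, 0, 0, 0, 0, 0, 0, 0, 0, 0, 0, 0, 0, 0, 0, 0])

```text
clock: 39.85
eef_pos: [0.556, -0.0417, 0.0118]
tool_rot: [0.298, 0.954, -0.0, -0.0]
ft_force: [0.1, -0.3, 0.6]
grip_width: 0.0429
```

play_rows(plan=[0, 0, 0, 0, 0, 0, 0, 0, 0, 0, 0, 0, 0, 0, 0, 0, 0, 0, 0, 0, 0, 0, 0, 0, 0, 0, 0, 0, 0, 0], hand=10)

```text
clock: 40.48
eef_pos: [0.5561, -0.042, 0.0122]
tool_rot: [0.298, 0.954, -0.0, 0.0]
ft_force: [-0.2, -2.0, 5.9]
grip_width: 0.0222
```

play_rows(plan=[0, 0, -6, 0, 0, 0, 0, 0, -15, 0, 0, 0, 0, 0, -30, 0, 0, 0, 0, 0, -40, 0, 0, 0, 0, 0, -40, 0, 0, 0, 0, 0, -15, 0, 0, 0, 0, 0, 0, 0, 0, 0, 0, 0, 0, 0, 0, 0])

```text
clock: 41.48
eef_pos: [0.5545, -0.0415, 0.1557]
tool_rot: [0.298, 0.954, -0.001, -0.002]
ft_force: [0.0, 0.3, -1.7]
grip_width: 0.0217
```

```bash
python3 - <<'E'
from h import *
o=bot.get_obs()['eef_pos']
inhand(.058,.035,(o[0]+.0265,o[1]+.0382),145.2,tol=.0025)
c=bot.camera('wrist'); show(c,'w18.png')
go(.5892-.0265,-.2123-.0382,.13,145.2)
E
```

```text
inhand c [ 0.5807 -0.006 ] ang -3.8 ztop 0.1658 exp 0.1649 fit 821 19599.0 tool rel (np.float64(-1.3), np.float64(44.1)) slope world [-0.0048  0.0019  0.1656]
t=41.58 eef=[ 0.5544 -0.0415  0.1555] psi=145.3 q=[-0.07  0.4   0.01  1.18 -0.    0.53] w=0.0220 F=[-0.2 -0.2 -0.4]
fix [-0.003  -0.0038  0.    ] turn 0.0013 rad (q6 target 11 deg); shift x -126.1 y -166.9 z 25.5
```

View pics/w18.png

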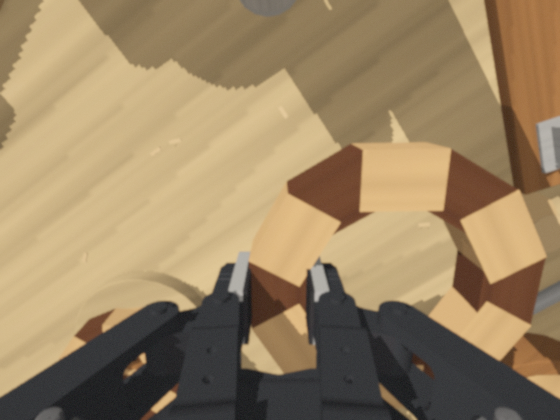

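play_rows(plan=[-16, -21, 0, 0, 0, 0, -27, -36, 0, 0, 0, 0, -28, -37, 0, 0, 0, 0, -28, -37, 0, 0, 0, 0, -18, -24, 0, 0, 0, 0, -9, -12, 10, 0, 0, 0, 0, 0, 20, 0, 0, 0, 0, 0, 15, 0, 0, 0, 0, 0, 10, 0, 0, 0, 0, 0, 0, 0, 0, 0, 0, 0, 0, 0, 0, 0, 0, 0, 0, 0, 0, 0])

```text
clock: 43.08
eef_pos: [0.5647, -0.2508, 0.1036]
tool_rot: [0.298, 0.954, -0.001, 0.001]
ft_force: [-0.9, 0.3, -0.9]
grip_width: 0.0218
```

```bash
python3 - <<'E'
from h import *
go(.5892-.0265,-.2123-.0382,.087,145.2)
inhand(.058,.035,(.589,-.2145),145.2,tol=.0025)
c=bot.camera('wrist'); show(c,'w19.png')
E
```

```text
t=43.08 eef=[ 0.5647 -0.2508  0.1036] psi=145.3 q=[-0.42  0.56  0.11  1.12 -0.    0.19] w=0.0218 F=[-0.9  0.3 -0.9]
fix [-0.0006  0.0013  0.    ] turn 0.0015 rad (q6 target 11 deg); shift x 1.8 y -0.9 z 16.6
inhand c [ 0.5908 -0.2152] ang -3.8 ztop 0.1136 exp 0.1129 fit 823 19576.0 tool rel (np.float64(-1.2), np.float64(44.2)) slope world [ 0.0017 -0.0007  0.1136]
```

View pics/w19.png

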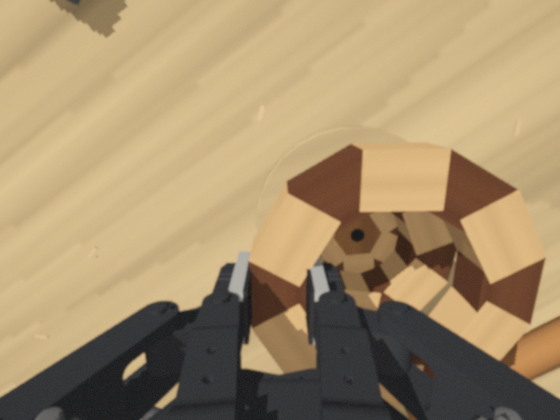

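play_rows(plan=[1.5, -0.8, 8, 0, 0, 0, 0, 0, 5, 0, 0, 0, 0, 0, 0, 0, 0, 0, 0, 0, 0, 0, 0, 0])

```text
clock: 43.68
eef_pos: [0.5624, -0.2505, 0.0895]
tool_rot: [0.298, 0.954, -0.0, -0.0]
ft_force: [0.7, 0.5, -1.3]
grip_width: 0.0218
```

```bash
cat >> h.py <<'E'
def mark(c,box=None):
    P=plane(c,.052); g=c['frame'].astype(int).sum(2); m=np.hypot(P[...,0]-.589,P[...,1]+.2152)<.008
    k=m&(g<g[m].min()+50); p=P[k].mean(0); print('mark',k.sum(),np.argwhere(k).mean(0).round(1),p.round(4)); return p
E
python3 - <<'E'
from h import *
go(.5892-.0265,-.2123-.0382,.0862,145.2)
inhand(.058,.035,(.589,-.2145),145.2,tol=.0025)
c=bot.camera('wrist'); mark(c)
E
```

```text
t=43.67 eef=[ 0.5624 -0.2505  0.0895] psi=145.3 q=[-0.42  0.57  0.09  1.09 -0.    0.19] w=0.0218 F=[ 0.7  0.5 -1.3]
fix [-0.001  -0.0006  0.    ] turn 0.0013 rad (q6 target 11 deg); shift x -0.2 y 0.2 z 3.3
inhand c [ 0.5885 -0.215 ] ang -3.7 ztop 0.0996 exp 0.0991 fit 820 19585.0 tool rel (np.float64(-1.0), np.float64(44.0)) slope world [-0.0007  0.0003  0.0995]
mark 107 [247.6 364.3] [ 0.5891 -0.2152  0.052 ]
```

play_rows(plan=[-0.4, 0.2, 2, 0, 0, 0, 0, 0, 1.5, 0, 0, 0, 0, 0, 1, 0, 0, 0, 0, 0, 0, 0, 0, 0, 0, 0, 0, 0, 0, 0])

```text
clock: 44.4
eef_pos: [0.5629, -0.2507, 0.0862]
tool_rot: [0.298, 0.954, -0.0, 0.0]
ft_force: [-2.2, 0.3, 4.8]
grip_width: 0.0219
```

```bash
python3 - <<'E'
from h import *
go(.5892-.0265,-.2123-.0382,.0862,145.2)
inhand(.058,.035,(.589,-.2145),145.2,tol=.0025)
c=bot.camera('wrist'); mark(c)
E
```

```text
t=44.40 eef=[ 0.5629 -0.2507  0.0862] psi=145.3 q=[-0.42  0.57  0.08  1.08 -0.    0.19] w=0.0219 F=[-2.2  0.3  4.8]
fix [-0.0009  0.0004  0.    ] turn 0.0013 rad (q6 target 11 deg); shift x 0.3 y 0.0 z -0.0
inhand c [ 0.589  -0.2151] ang -3.9 ztop 0.0964 exp 0.0956 fit 826 19617.0 tool rel (np.float64(-1.1), np.float64(44.1)) slope world [-0.0003  0.0024  0.0963]
mark 115 [249.4 365.7] [ 0.5891 -0.2152  0.052 ]
```

play_rows(plan=[0, 0, 0, 0, 0, 0, 0, 0, 0, 0, 0, 0, 0, 0, 0, 0, 0, 0, 0, 0, -1, 0, 0, 0, 0, 0, 0, 0, 0, 0], hand=50)

```text
clock: 45.12
eef_pos: [0.5629, -0.2506, 0.0862]
tool_rot: [0.298, 0.954, -0.0, -0.0]
ft_force: [0.3, -0.4, 0.2]
grip_width: 0.043
```

play_rows(plan=[0, 0, -8, 0, 0, 0, 0, 0, -20, 0, 0, 0, 0, 10, -35, 0, 0, 0, 0, 16, -35, 0, 0, 0, 0, 16, -35, 0, 0, 0, 0, 4, 0, 0, 0, 0, 0, 0, 0, 0, 0, 0, 0, 0, 0, 0, 0, 0])

```text
clock: 46.12
eef_pos: [0.5881, -0.2127, 0.2176]
tool_rot: [0.299, 0.954, -0.0, -0.002]
ft_force: [-0.7, -0.2, 0.6]
grip_width: 0.0426
```

```bash
python3 - <<'E'
from h import *
c=bot.camera('wrist'); show(c,'w20.png'); mark(c)
x,f,l=fitring(c,(.589,-.2145),.058,.035,.096,tol=.003); print(x[:2].round(4),np.degrees(x[2]).round(1),f,l)
y,f,l=fitring(c,(.589,-.2145),.046,.030,.074,tol=.003); print('small (coarse)',y[:2].round(4),f)
go(.482,.361,.22,145.2)
t=bot.camera('top'); z,f,l=fitring(t,(.588,-.2135),.058,.035,.096,tol=.004); print('top ring',z[:2],f,l)
E
```

```text
mark 35 [191.7 279.1] [ 0.5889 -0.2152  0.052 ]
[ 0.5893 -0.2148] -3.3 491.1590366600896 11248.0
small (coarse) [ 0.5801 -0.211 ] 4472.777099907116
t=46.17 eef=[ 0.5882 -0.2128  0.2176] psi=145.2 q=[-0.35  0.51  0.33  1.4  -0.    0.26] w=0.0427 F=[-0.9 -0.3 -0.8]
fix [-0.0019 -0.0032  0.    ] turn 0.0007 rad (q6 target 72 deg); shift x 414.7 y 410.6 z -2.4
top ring [ 0.58795847 -0.21310527] 103.29041028039543 1601.0
```

View pics/w20.png

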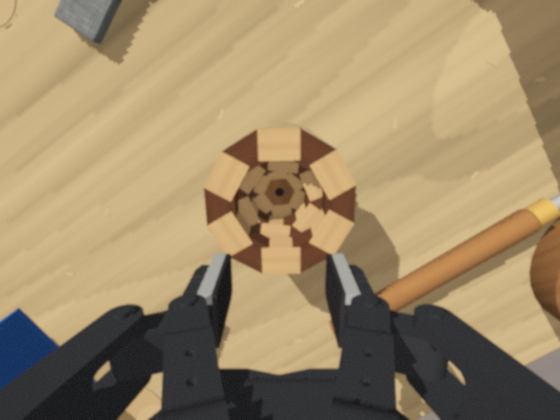

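play_rows(plan=[15, 15, 0, 0, 0, 0, 30, 29.6, 0, 0, 0, 0, 33, 33, 0, 0, 0, 0, 33, 33, 0, 0, 0, 0, 33, 33, 0, 0, 0, 0, 33, 33, 0, 0, 0, 0, 33, 33, 0, 0, 0, 0, 33, 33, 0, 0, 0, 0, 33, 33, 0, 0, 0, 0, 33, 33, 0, 0, 0, 0, 33, 33, 0, 0, 0, 0, 33, 32, 0, 0, 0, 0, 25, 24, 0, 0, 0, 0, 14.7, 13, 0, 0, 0, 0, 0, 0, 0, 0, 0, 0, 0, 0, 0, 0, 0, 0, 0, 0, 0, 0, 0, 0])

```text
clock: 48.35
eef_pos: [0.4827, 0.3597, 0.219]
tool_rot: [0.299, 0.954, -0.001, -0.0]
ft_force: [-0.2, 0.3, 0.1]
grip_width: 0.0426
```

```bash
python3 - <<'E'
from h import *
c=bot.camera('wrist'); show(c,'w21.png')
x,f,l=fitring(c,(.481,.36),.070,.047,.022,tol=.003); print(x[:2].round(4),np.degrees(x[2]).round(1),f,l)
go(.482,.361,.21,145)
E
```

```text
[0.4813 0.3596] -9.5 373.423868254927 8968.0
t=48.40 eef=[0.4827 0.3598 0.219 ] psi=145.2 q=[ 0.64  0.46  0.25  1.37 -0.    1.25] w=0.0427 F=[-0.6  0.3  0.2]
fix [-0.0011 -0.0003  0.    ] turn 0.0028 rad (q6 target 72 deg); shift x 1.3 y 0.6 z 9.0
```

View pics/w21.png

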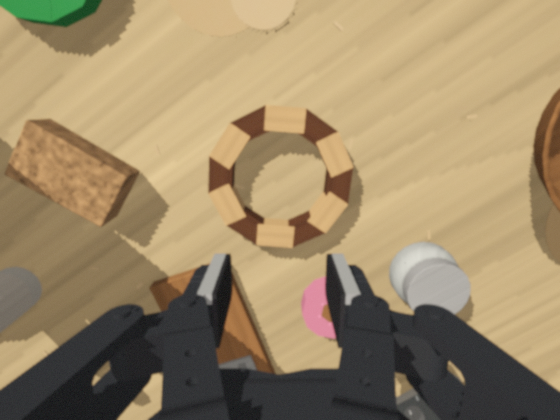

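```bash
python3 - <<'E'
from h import *
go(.4446,.3169,.05,140.5)
E
```

```text
t=48.40 eef=[0.4827 0.3598 0.219 ] psi=145.2 q=[ 0.64  0.46  0.25  1.37 -0.    1.25] w=0.0427 F=[-0.6  0.3  0.2]
fix [-0.0011 -0.0003  0.    ] turn 0.0814 rad (q6 target 75 deg); shift x 2.1 y -57.3 z 169.0
```

play_rows(plan=[0, 0, 10, 0, 0, 0.081, 1, -19, 35, 0, 0, 0, 1, -19, 40, 0, 0, 0, 0, -19.3, 40, 0, 0, 0, 0, 0, 32, 0, 0, 0, 0, 0, 12, 0, 0, 0, 0, 0, 0, 0, 0, 0, 0, 0, 0, 0, 0, 0])

```text
clock: 49.4
eef_pos: [0.4455, 0.3187, 0.0514]
tool_rot: [0.337, 0.942, 0.001, 0.001]
ft_force: [-0.2, 0.4, -0.8]
grip_width: 0.0427
```

```bash
python3 - <<'E'
from h import *
c=bot.camera('wrist'); show(c,'w22.png')
go(.4446,.3169,.013,140.5)
E
```

```text
t=49.45 eef=[0.4455 0.3187 0.0515] psi=140.6 q=[ 0.62  0.49 -0.16  0.92  0.    1.31] w=0.0429 F=[-0.9  0.4  0.2]
fix [ 0.002   0.0005 -0.    ] turn 0.0022 rad (q6 target 75 deg); shift x -0.5 y -2.0 z 38.5
```

View pics/w22.png

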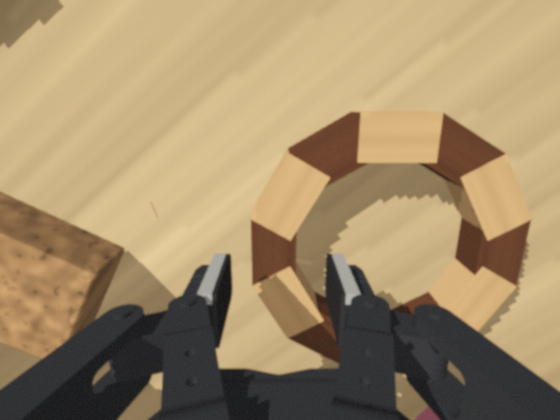

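play_rows(plan=[0, -1.7, 14, 0, 0, 0, 0, 0, 14, 0, 0, 0, 0, 0, 7.5, 0, 0, 0, 0, 0, 3, 0, 0, 0, 0, 0, 0, 0, 0, 0, 0, 0, 0, 0, 0, 0])

```text
clock: 50.2
eef_pos: [0.4434, 0.3168, 0.0118]
tool_rot: [0.337, 0.942, -0.0, -0.0]
ft_force: [-0.5, 0.0, 0.0]
grip_width: 0.0428
```

play_rows(plan=[0, 0, 0, 0, 0, 0, 0, 0, 0, 0, 0, 0, 0, 0, 0, 0, 0, 0, 0, 0, 0, 0, 0, 0, 0, 0, 0, 0, 0, 0], hand=10)

```text
clock: 50.82
eef_pos: [0.4435, 0.3168, 0.0121]
tool_rot: [0.337, 0.942, 0.0, 0.0]
ft_force: [-0.9, -0.7, 6.0]
grip_width: 0.022
```

play_rows(plan=[0, 0, -6, 0, 0, 0, 0, 0, -15, 0, 0, 0, 0, 0, -30, 0, 0, 0, 0, 0, -40, 0, 0, 0, 0, 0, -40, 0, 0, 0, 0, 0, -40, 0, 0, 0, 0, 0, -34, 0, 0, 0, 0, 0, 0, 0, 0, 0, 0, 0, 0, 0, 0, 0])

```text
clock: 51.95
eef_pos: [0.4427, 0.3163, 0.2157]
tool_rot: [0.337, 0.942, -0.001, -0.001]
ft_force: [1.0, 0.5, -1.3]
grip_width: 0.022
```

```bash
python3 - <<'E'
from h import *
o=bot.get_obs()['eef_pos']
inhand(.070,.047,(o[0]+.0372,o[1]+.0451),140.5,tol=.0025)
c=bot.camera('wrist'); show(c,'w23.png')
go(.5892-.0372,-.2123-.0451,.21,140.5)
E
```

```text
inhand c [0.4798 0.3581] ang 20.5 ztop 0.2258 exp 0.2244 fit 938 22029.0 tool rel (np.float64(-2.1), np.float64(56.3)) slope world [-0.0026 -0.0029  0.2258]
t=52.05 eef=[0.4423 0.316  0.2147] psi=140.6 q=[ 0.62  0.34  0.07  1.31 -0.    1.31] w=0.0215 F=[-0.3 -0.2 -1.6]
fix [-0.0045 -0.0012  0.    ] turn 0.0023 rad (q6 target 15 deg); shift x -449.4 y -372.6 z 4.7
```

View pics/w23.png

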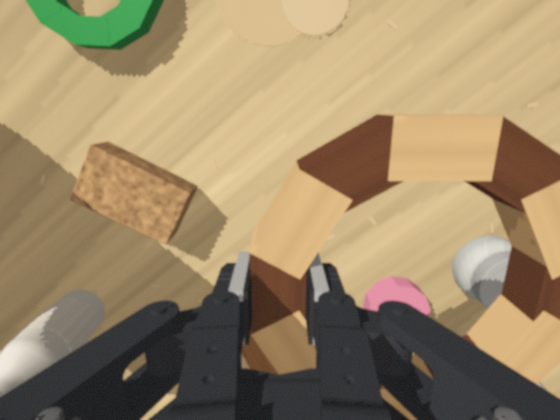

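play_rows(plan=[-15, -12.6, 0, 0, 0, 0, -30, -25, 0, 0, 0, 0, -36, -30, 0, 0, 0, 0, -36, -30, 0, 0, 0, 0, -36, -30, 0, 0, 0, 0, -36, -30, 0, 0, 0, 0, -36, -30, 0, 0, 0, 0, -36, -30, 0, 0, 0, 0, -36, -30, 0, 0, 0, 0, -36, -30, 0, 0, 0, 0, -36, -30, 0, 0, 0, 0, -36, -30, 0, 0, 0, 0, -30, -23, 0, 0, 0, 0, -14, -12, 0, 0, 0, 0, 0, 0, 0, 0, 0, 0, 0, 0, 0, 0, 0, 0, 0, 0, 0, 0, 0, 0])

```text
clock: 54.18
eef_pos: [0.554, -0.2547, 0.2169]
tool_rot: [0.336, 0.942, -0.0, -0.0]
ft_force: [-0.9, 0.5, -1.2]
grip_width: 0.0218
```

```bash
python3 - <<'E'
from h import *
go(.5892-.0372,-.2123-.0451,.135,140.5)
inhand(.070,.047,(.589,-.2145),140.5,tol=.0025)
E
```

```text
t=54.17 eef=[ 0.554  -0.2547  0.2169] psi=140.7 q=[-0.43  0.47  0.28  1.37 -0.    0.25] w=0.0218 F=[-0.9  0.5 -1.2]
fix [-0.0009 -0.0007  0.    ] turn 0.0042 rad (q6 target 15 deg); shift x -0.2 y -3.3 z 81.9
inhand c [ 0.591  -0.2128] ang -9.5 ztop 0.227 exp 0.2264 fit 937 22058.0 tool rel (np.float64(-1.8), np.float64(55.9)) slope world [-0.0013 -0.0013  0.227 ]
```

Descend to just above (contact at TCP ≈ 0.108), with the correction.

play_rows(plan=[0, -3, 20, 0, 0, 0, 0, 0, 30, 0, 0, 0, 0, 0, 25, 0, 0, 0, 0, 0, 15, 0, 0, 0, 0, 0, 9, 0, 0, 0, 0, 0, 0, 0, 0, 0, 0, 0, 0, 0, 0, 0, 0, 0, 0, 0, 0, 0])

```text
clock: 55.22
eef_pos: [0.5526, -0.2589, 0.1187]
tool_rot: [0.337, 0.942, -0.001, 0.001]
ft_force: [-0.4, -0.7, -2.0]
grip_width: 0.0217
```

```bash
python3 - <<'E'
from h import *
go(.5892-.0372,-.2123-.0451,.1082,140.5)
inhand(.070,.047,(.589,-.2145),140.5,tol=.0025)
c=bot.camera('wrist'); show(c,'w24.png'); mark(c)
E
```

```text
t=55.23 eef=[ 0.5526 -0.2589  0.1187] psi=140.6 q=[-0.44  0.53  0.11  1.15 -0.    0.25] w=0.0217 F=[-0.4 -0.7 -2. ]
fix [-0.0006  0.0015  0.    ] turn 0.0023 rad (q6 target 15 deg); shift x 1.4 y 0.7 z 10.5
inhand c [ 0.5897 -0.217 ] ang -9.7 ztop 0.1287 exp 0.1279 fit 939 22074.0 tool rel (np.float64(-2.1), np.float64(55.9)) slope world [-0.0002 -0.003   0.1288]
mark 79 [227.  373.7] [ 0.5891 -0.2152  0.052 ]
```

View pics/w24.png

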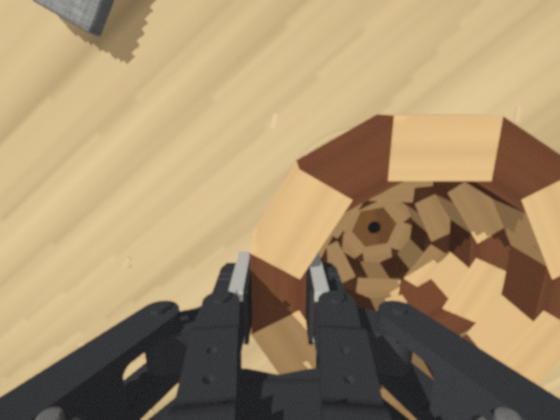

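play_rows(plan=[1.5, 0.9, 4, 0, 0, 0, 0, 0, 3, 0, 0, 0, 0, 0, 0, 0, 0, 0, 0, 0, 0, 0, 0, 0, 0, 0, 0, 0, 0, 0])

```text
clock: 55.95
eef_pos: [0.5515, -0.257, 0.1108]
tool_rot: [0.337, 0.942, -0.0, -0.0]
ft_force: [-0.4, -0.2, -1.4]
grip_width: 0.0216
```

```bash
python3 - <<'E'
from h import *
go(.5892-.0372,-.2123-.0451,.1082,140.5)
inhand(.070,.047,(.589,-.2145),140.5,tol=.0025)
c=bot.camera('wrist'); mark(c)
E
```

```text
t=55.95 eef=[ 0.5515 -0.257   0.1108] psi=140.6 q=[-0.44  0.53  0.09  1.13 -0.    0.25] w=0.0216 F=[-0.4 -0.2 -1.4]
fix [-0.001  -0.0001  0.    ] turn 0.0023 rad (q6 target 15 deg); shift x -0.6 y -0.0 z 2.6
inhand c [ 0.5886 -0.2151] ang -9.6 ztop 0.1209 exp 0.1202 fit 944 22050.0 tool rel (np.float64(-2.0), np.float64(55.9)) slope world [-0.0002 -0.0022  0.1209]
mark 88 [234.6 375.7] [ 0.5891 -0.2152  0.052 ]
```

play_rows(plan=[-0.4, 0.2, 1.5, 0, 0, 0, 0, 0, 1.2, 0, 0, 0, 0, 0, 1, 0, 0, 0, 0, 0, 0, 0, 0, 0, 0, 0, 0, 0, 0, 0])

```text
clock: 56.68
eef_pos: [0.552, -0.2571, 0.108]
tool_rot: [0.337, 0.942, -0.0, 0.0]
ft_force: [-3.3, 0.6, 5.5]
grip_width: 0.0216
```

```bash
python3 - <<'E'
from h import *
go(.5892-.0372,-.2123-.0451,.1082,140.5)
inhand(.070,.047,(.589,-.2145),140.5,tol=.0025)
c=bot.camera('wrist'); mark(c)
E
```

```text
t=56.67 eef=[ 0.552  -0.2571  0.108 ] psi=140.6 q=[-0.44  0.54  0.09  1.12 -0.    0.25] w=0.0216 F=[-3.3  0.6  5.5]
fix [-0.0007  0.0006  0.    ] turn 0.0022 rad (q6 target 15 deg); shift x -0.2 y -0.2 z -0.2
inhand c [ 0.589  -0.2152] ang 20.5 ztop 0.1183 exp 0.1174 fit 940 22041.0 tool rel (np.float64(-2.0), np.float64(55.9)) slope world [-1.000e-04 -2.000e-04  1.183e-01]
mark 82 [235.7 376.6] [ 0.5892 -0.2153  0.052 ]
```

Contact, centred and flat. Release and back off.

play_rows(plan=[0, 0, 0, 0, 0, 0, 0, 0, 0, 0, 0, 0, 0, 0, 0, 0, 0, 0, 0, 0, -1, 0, 0, 0, 0, 0, 0, 0, 0, 0], hand=50)

```text
clock: 57.4
eef_pos: [0.552, -0.2571, 0.108]
tool_rot: [0.337, 0.942, -0.0, -0.0]
ft_force: [0.0, -0.2, -0.6]
grip_width: 0.0428
```

play_rows(plan=[0, 0, -8, 0, 0, 0, 0, 0, -20, 0, 0, 0, 0, 14, -35, 0, 0, 0, 0, 20, -35, 0, 0, 0, 0, 20, -30, 0, 0, 0, 0, 4, 0, 0, 0, 0, 0, 0, 0, 0, 0, 0, 0, 0, 0, 0, 0, 0])

```text
clock: 58.4
eef_pos: [0.5877, -0.2123, 0.2344]
tool_rot: [0.337, 0.941, -0.001, -0.002]
ft_force: [-1.3, 0.7, 0.8]
grip_width: 0.0429
```

```bash
python3 - <<'E'
from h import *
c=bot.camera('wrist'); show(c,'w25.png'); mark(c)
x,f,l=fitring(c,(.589,-.2145),.070,.047,.118,tol=.003); print(x[:2].round(4),np.degrees(x[2]).round(1),f,l)
W=cloud(c); P=plane(c,.118); k=np.abs(np.hypot(P[...,0]-x[0],P[...,1]-x[1])-.0585)<.007; w=W[k]; w=w[np.abs(w[:,2]-.118)<.01]
print('plane',np.linalg.lstsq(np.c_[w[:,:2]-x[:2],np.ones(len(w))],w[:,2],rcond=None)[0].round(4))
t=bot.camera('top'); z,f,l=fitring(t,(.588,-.2135),.070,.047,.118,tol=.004); print('top ring',z[:2],f,l); show(t,'t25.png')
s=bot.camera('side'); show(s,'s25.png')
E
```

```text
mark 31 [188.3 279.3] [ 0.5892 -0.2153  0.052 ]
[ 0.5893 -0.2144] -9.3 1272.3920353795897 14086.0
plane [1.000e-04 1.000e-04 1.183e-01]
top ring [ 0.58811168 -0.21265301] 211.6273868989141 2038.0
```

View pics/w25.png

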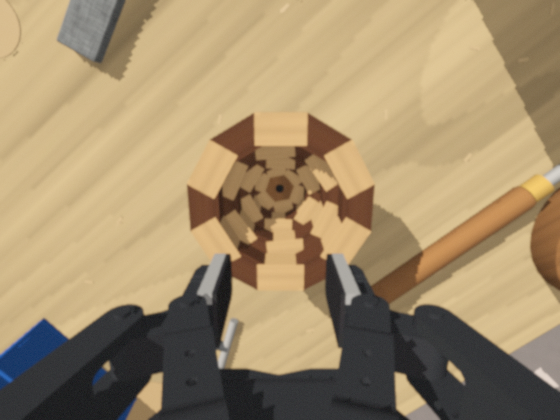

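View pics/s25.png

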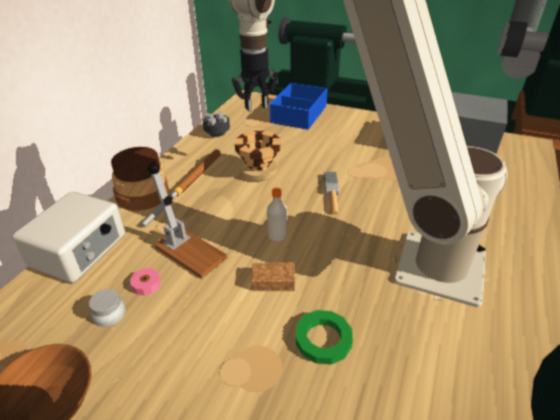

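play_rows(plan=[0, 0, -30, 0, 0, 0, 0, 0, 0, 0, 0, 0, 0, 0, 0, 0, 0, 0, 0, 0, 0, 0, 0, 0, 0, 0, 0, 0, 0, 0], hand=100)

```text
clock: 59.18
eef_pos: [0.5884, -0.212, 0.265]
tool_rot: [0.337, 0.942, -0.0, -0.001]
ft_force: [-0.1, -0.1, 0.7]
grip_width: 0.085
```

```bash
python3 -c "
from workcell import bot
print(bot.get_obs()['ft_force'], bot.job_done())"
```

```text
the job is handed in; nothing more can be done
[-0.11382765 -0.05590291  0.67759687] None
```

The job is handed in at about 59 s: the clamp arm is up and open, and the base disc, small ring, middle ring and large ring are stacked on the faceplate in that order.

**Last checks**
- **Centring:** the wrist camera put the large ring about 1 mm from the disc's centre mark. The top camera put it about 0.7 mm from where it saw the plate's centre.
- **Flatness:** the top ring showed no measurable tilt, and its top is at 118 mm, which matches the sum of the parts.
- **Scene:** the last side picture, taken just before a final 30 mm lift and fully opening the gripper, showed the clamp leaning back open and the glue bottle standing. The green ring and pink disc were untouched, and nothing had fallen. At hand-in the gripper was open, clear above the stack, with no contact force.

**What went wrong on the way**
- **Wrist limit:** the first approach ran the last joint to its limit and tilted the tool, so I turned it back before going on.
- **Knob slips:** the first lift of the clamp slipped off the knob and the arm fell shut. On the second lift the knob slipped out again, past centre, and rested against the closed fingers. Moving the fingers away let it swing to the open stop.

The wrist camera read about 2–3 mm off the arm's own position across the jaws. I placed each part by comparing positions within the wrist pictures, which cancels most of that.

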